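# Make up the press pile and change the supply over from planer to press

### The job

The three planed blanks are ready for laminating: stack them squarely on the white caul of the press, dark one between the two pale ones, all edges flush with the caul, setting each down rather than dropping it. Only when the pile is complete, change the supply over from planer to press: move the red lever upright to centre off, leave it there for two seconds so that the planer runs down, then push it fully over to the press side (yellow). Leave everything else on the bench where it is.

Things in the scene. Friction and masses are not known exactly. Their poses are not given: they have to be found in the camera images.
- pale_a_mid (a point): Pale-wood planed blank 140 x 60 x 24 mm, about 0.14 kg, lying flat on the bench; this point is its centre, half-way up (12 mm). x along the 140 mm length, y across the 60 mm width, z up
- pale_b_mid (a point): Pale-wood planed blank 140 x 60 x 24 mm, about 0.14 kg, lying flat on the bench; this point is its centre, half-way up (12 mm). x along the 140 mm length, y across the 60 mm width, z up (interchangeable with the other pale blank)
- dark_mid (a point): Dark-wood planed blank 140 x 60 x 24 mm, about 0.14 kg, lying flat on the bench; this point is its centre, half-way up (12 mm). x along the 140 mm length, y across the 60 mm width, z up
- caul_top (a point): Centre of the upper face of the white caul: a fixed 140 x 60 mm board, 20 mm thick, on the grey steel loading bed (120 mm wide, top 20 mm below this point) of the yellow press. y along the caul's 140 mm length, x across its 60 mm width, z up. The press's frame, 240 mm wide and 250 mm tall (a cylinder on top to 300 mm), begins 220 mm from here towards -y
- knob_mid (a point): Centre of the red ball (34 mm diameter) at the end of the changeover lever; it moves with the lever
- pivot (a point): Pivot of the changeover lever, at the top of the grey switch box (130 x 90 mm, 45 mm tall, fixed to the bench). The lever, a 12 mm steel rod with the ball's centre 90 mm from the pivot, swings in this frame's x-z plane: it leans to -x (planer, blue marks), stands upright at centre (off, white marks) and leans to +x (press, yellow marks). y is the hinge axis, z up
- changeover (a joint): Lever angle in rad: 0 = leaning 0.6 rad to the planer side (blue), 0.6 = upright, centre off, 1.2 = leaning 0.6 rad to the press side (yellow), its stop. Stiff by friction: it stays where it is left, with no click at centre, and takes about 2 to 3 N at the ball
- offcut: Bystander: short pale offcut 70 x 60 x 24 mm, same wood as the pale blanks but half as long; not part of the job. Origin at its underside
- sanding_block: Bystander: cork and wood sanding block 110 x 65 x 42 mm. Origin at its underside
- glue_bottle: Bystander: white bottle with red cap, 64 mm across, 170 mm tall, standing. Origin at its underside
- try_square: Bystander: try square lying flat, wooden stock 120 mm, steel blade 180 mm. Origin at its underside
- bar_clamp: Bystander: steel bar clamp lying flat, 300 mm, black jaws, red handle. Origin at its underside
- mallet: Bystander: mallet lying flat, 280 mm, wooden handle, black rubber head. Origin at its underside
- brush: Bystander: brush lying flat, 200 mm, wooden handle. Origin at its underside

How it is judged:
On the way, in this order (a step that is already met when the one before it is completed fails the run):
1. a pale blank lies squarely on the caul (((z of pale_a_mid in the frame of caul_top between 0.006 and 0.018 m and horizontal distance between pale_a_mid and caul_top below 0.008 m and angle between the x axis of pale_a_mid and the y axis of caul_top, either way round below 0.08 rad) or (z of pale_b_mid in the frame of caul_top between 0.006 and 0.018 m and horizontal distance between pale_b_mid and caul_top below 0.008 m and angle between the x axis of pale_b_mid and the y axis of caul_top, either way round below 0.08 rad))), for 0.2 s.
2. the dark blank lies squarely on it ((((z of pale_a_mid in the frame of caul_top between 0.006 and 0.018 m and horizontal distance between pale_a_mid and caul_top below 0.008 m and angle between the x axis of pale_a_mid and the y axis of caul_top, either way round below 0.08 rad) and (z of dark_mid in the frame of caul_top between 0.03 and 0.042 m and horizontal distance between dark_mid and caul_top below 0.008 m and angle between the x axis of dark_mid and the y axis of caul_top, either way round below 0.08 rad and horizontal distance between dark_mid and pale_a_mid below 0.008 m)) or ((z of pale_b_mid in the frame of caul_top between 0.006 and 0.018 m and horizontal distance between pale_b_mid and caul_top below 0.008 m and angle between the x axis of pale_b_mid and the y axis of caul_top, either way round below 0.08 rad) and (z of dark_mid in the frame of caul_top between 0.03 and 0.042 m and horizontal distance between dark_mid and caul_top below 0.008 m and angle between the x axis of dark_mid and the y axis of caul_top, either way round below 0.08 rad and horizontal distance between dark_mid and pale_b_mid below 0.008 m)))), for 0.2 s.
3. the other pale blank completes the pile ((((z of pale_a_mid in the frame of caul_top between 0.006 and 0.018 m and horizontal distance between pale_a_mid and caul_top below 0.008 m and angle between the x axis of pale_a_mid and the y axis of caul_top, either way round below 0.08 rad) and (z of dark_mid in the frame of caul_top between 0.03 and 0.042 m and horizontal distance between dark_mid and caul_top below 0.008 m and angle between the x axis of dark_mid and the y axis of caul_top, either way round below 0.08 rad and horizontal distance between dark_mid and pale_a_mid below 0.008 m) and (z of pale_b_mid in the frame of caul_top between 0.054 and 0.066 m and horizontal distance between pale_b_mid and caul_top below 0.008 m and angle between the x axis of pale_b_mid and the y axis of caul_top, either way round below 0.08 rad and horizontal distance between pale_b_mid and dark_mid below 0.008 m)) or ((z of pale_b_mid in the frame of caul_top between 0.006 and 0.018 m and horizontal distance between pale_b_mid and caul_top below 0.008 m and angle between the x axis of pale_b_mid and the y axis of caul_top, either way round below 0.08 rad) and (z of dark_mid in the frame of caul_top between 0.03 and 0.042 m and horizontal distance between dark_mid and caul_top below 0.008 m and angle between the x axis of dark_mid and the y axis of caul_top, either way round below 0.08 rad and horizontal distance between dark_mid and pale_b_mid below 0.008 m) and (z of pale_a_mid in the frame of caul_top between 0.054 and 0.066 m and horizontal distance between pale_a_mid and caul_top below 0.008 m and angle between the x axis of pale_a_mid and the y axis of caul_top, either way round below 0.08 rad and horizontal distance between pale_a_mid and dark_mid below 0.008 m)))), for 0.2 s.
4. the lever stands at centre off and stays there for a second (value of joint changeover between 0.42 and 0.78 rad), for 1 s.
5. the lever is fully on the press side (value of joint changeover above 1.05 rad), for 0.2 s.
At the end, for the whole second after the job is handed in: The three blanks lie at rest on the caul, pale, dark, pale from the bottom, each centre within 8 mm of the caul's centre and of the blank below it and within 0.08 rad of the caul's direction, each at its height in the pile within 6 mm; the changeover lever is on the press side (above 1.05 rad) ((((z of pale_a_mid in the frame of caul_top between 0.006 and 0.018 m and horizontal distance between pale_a_mid and caul_top below 0.008 m and angle between the x axis of pale_a_mid and the y axis of caul_top, either way round below 0.08 rad) and (z of dark_mid in the frame of caul_top between 0.03 and 0.042 m and horizontal distance between dark_mid and caul_top below 0.008 m and angle between the x axis of dark_mid and the y axis of caul_top, either way round below 0.08 rad and horizontal distance between dark_mid and pale_a_mid below 0.008 m) and (z of pale_b_mid in the frame of caul_top between 0.054 and 0.066 m and horizontal distance between pale_b_mid and caul_top below 0.008 m and angle between the x axis of pale_b_mid and the y axis of caul_top, either way round below 0.08 rad and horizontal distance between pale_b_mid and dark_mid below 0.008 m)) or ((z of pale_b_mid in the frame of caul_top between 0.006 and 0.018 m and horizontal distance between pale_b_mid and caul_top below 0.008 m and angle between the x axis of pale_b_mid and the y axis of caul_top, either way round below 0.08 rad) and (z of dark_mid in the frame of caul_top between 0.03 and 0.042 m and horizontal distance between dark_mid and caul_top below 0.008 m and angle between the x axis of dark_mid and the y axis of caul_top, either way round below 0.08 rad and horizontal distance between dark_mid and pale_b_mid below 0.008 m) and (z of pale_a_mid in the frame of caul_top between 0.054 and 0.066 m and horizontal distance between pale_a_mid and caul_top below 0.008 m and angle between the x axis of pale_a_mid and the y axis of caul_top, either way round below 0.08 rad and horizontal distance between pale_a_mid and dark_mid below 0.008 m))) and value of joint changeover above 1.05 rad and linear speed of each of pale_a, pale_b, dark below 0.02 m/s); the robot touches nothing.
It fails at once if the lever is moved off the planer side before the pile is complete (value of joint changeover above 0.3 rad and not (((z of pale_a_mid in the frame of caul_top between 0.006 and 0.018 m and horizontal distance between pale_a_mid and caul_top below 0.008 m and angle between the x axis of pale_a_mid and the y axis of caul_top, either way round below 0.08 rad) and (z of dark_mid in the frame of caul_top between 0.03 and 0.042 m and horizontal distance between dark_mid and caul_top below 0.008 m and angle between the x axis of dark_mid and the y axis of caul_top, either way round below 0.08 rad and horizontal distance between dark_mid and pale_a_mid below 0.008 m) and (z of pale_b_mid in the frame of caul_top between 0.054 and 0.066 m and horizontal distance between pale_b_mid and caul_top below 0.008 m and angle between the x axis of pale_b_mid and the y axis of caul_top, either way round below 0.08 rad and horizontal distance between pale_b_mid and dark_mid below 0.008 m)) or ((z of pale_b_mid in the frame of caul_top between 0.006 and 0.018 m and horizontal distance between pale_b_mid and caul_top below 0.008 m and angle between the x axis of pale_b_mid and the y axis of caul_top, either way round below 0.08 rad) and (z of dark_mid in the frame of caul_top between 0.03 and 0.042 m and horizontal distance between dark_mid and caul_top below 0.008 m and angle between the x axis of dark_mid and the y axis of caul_top, either way round below 0.08 rad and horizontal distance between dark_mid and pale_b_mid below 0.008 m) and (z of pale_a_mid in the frame of caul_top between 0.054 and 0.066 m and horizontal distance between pale_a_mid and caul_top below 0.008 m and angle between the x axis of pale_a_mid and the y axis of caul_top, either way round below 0.08 rad and horizontal distance between pale_a_mid and dark_mid below 0.008 m)))).
It fails at once if a blank is dropped or thrown ((contact force between pale_a and the fingers below 0.05 N and linear speed of pale_a above 0.65 m/s) or (contact force between pale_b and the fingers below 0.05 N and linear speed of pale_b above 0.65 m/s) or (contact force between dark and the fingers below 0.05 N and linear speed of dark above 0.65 m/s)).
It fails at once if a bystander is moved by more than 30 mm (distance of any of offcut, sanding_block, glue_bottle, try_square, bar_clamp, mallet, brush from where it was at the start of the episode above 0.03 m).
It also fails if it takes over 72 s, if anything falls off the work surface, if the arm or the gripper's body presses on something with over 40 N, if the wrist force passes 120 N, or if a joint passes its speed limit or range.

### The arm

A 6-joint arm with a two-finger parallel gripper is mounted at the origin on the work surface. World frame = base frame: x ahead of the robot, y to its left, z up, the work surface at z = 0. Lengths are in m, angles in rad, forces in N, time in s.
With the tool pointing down it reaches from about 0.375 to 0.825 m from the base axis. Payload 5.5 kg.
Tool frame: the origin (TCP) lies on the mounting face of the last link; the fingertips stand 173 mm ahead of it and the grasp point (between the pads) lies 155 mm ahead of it; z points along the fingers, y is the direction in which the jaws open and shut (so a half turn about z gives the same grasp; the last joint's range is limited). The gripper opens to 85 mm and grips with 20 to 120 N. Pads are 22 mm wide; open, the fingers measure 114 mm over their backs; the gripper's body (76 mm by 85 mm) begins 54 mm behind the grasp point. The pads swing forward as they close: fully open they stand 13 mm farther back than shut.
Start: joints at [-1.183, 0.314, -0.047, 1.21, 0, 1.571], TCP at [0.227, -0.555, 0.405] pointing down, gripper open.
Joint ranges: [-2.67, 2.67], [-0.69, 1.73], [-1.03, 1.25], [-2.08, 2.16], [-1.42, 1.45], [-3.14, 3.14]. Speed limits (rad/s): [2.39, 2.39, 3.01, 3.14, 3.14, 3.14].

### API

Orientations are given as a unit quaternion [w, x, y, z].
In Python, from workcell import bot gives the robot as it stands. The module is installed in compiled form; this text tells all that it offers.
- The arm moves only by the tool drive_tool, never from a script. Its argument "targets" is a list of rows, each a list of 7 numbers: the shift along the tool's x, y, z in mm, then the turn, a rotation vector about the tool's x, y, z in degrees, then the closure, from 0 (fully open) to 1 (shut). In form: [[tx, ty, tz, wx, wy, wz, claw], ...]. A call has 1 to 20 rows; each row is the pose to reach, as a shift and turn from the pose commanded when the call began, along the tool's axes at that moment; what a row does not reach only later rows make up. A row lasts 1/10 s, in which the tool goes at most 50 mm and 8.59 degrees, less where a joint would pass 70% of its speed; a pose out of reach is approached as far as the arm can. A call with a gripper value outside its range is refused whole. The fingers move at their own pace and stop on an object; "force" is the grip in N (left out, the last holds). Time passes only in rows, so rows that repeat a pose let the fingers close. It gives the time, the measured TCP pose, the force and the opening at its end, in the units of the state.
- bot.state(): the state, without advancing time (a new reading comes with each control period).
- bot.read_camera(name): name is "side" or "top"; returns a dict with "img" (400x640x3 uint8, blue, green, red), "fx", "fy", "cx", "cy" (pixels), "camera_from_world" (4x4, takes a point from world to camera coordinates). Camera axes: x right, y down, z forward; pixel columns grow to the right and rows downward; lengths in m; the calibration is good to about 2 mm. A picture is of the moment at which its call begins. There is no depth.
- bot.job_done(): hands the job in, once; it reports no verdict.
The state is a dict: "clock": time; "joint_pos": joint angles; "joint_vel": joint speeds; "joint_torque": joint torques, N m; "tcp_pos": TCP position; "eef_rot": TCP orientation; "wrist_force": force on the tool from outside, world axes, zero at the start; "moment": the same for the moment, N m; "gripper_width": finger opening in m.
Only numpy, scipy, OpenCV 4.12 (cv2) and the standard library are available. Lean on these libraries where they do the work, as an engineer would, in place of code of your own. Each camera call takes 0.05 s, during which the arm holds its last target.

## Working session

There is one attempt and no reset: what is moved stays moved. The work goes in short steps, Python scripts to look and compute and a tool call to move; the robot and the scene stay as the last step left them, time stands still between calls to the robot, and variables do not carry over. Pictures are saved under pics/ and viewed, and the job is handed in when it is done.

Besides the shell and the picture viewer there is one more tool, called after "Request:" by a JSON object that holds its "op" and its "data". drive_tool: Moves the arm, as the interface text tells. Its arguments: {"type":"object","properties":{"targets":{"type":"array"},"force":{"type":"number"}},"required":["targets"]}

```bash
mkdir -p pics; python3 - <<'E'
from workcell import bot
import cv2,numpy as np
print(bot.state())
for n in("top","side"):
    d=bot.read_camera(n); cv2.imwrite(f"pics/{n}0.png",d["img"]); print(n,d["fx"],d["fy"],d["cx"],d["cy"]);print(np.round(d["camera_from_world"],4))
E
```

```text
{'clock': 0.0, 'joint_pos': array([-1.18299123e+00,  3.14238292e-01, -4.80756498e-02,  1.21021181e+00,
       -1.64517590e-05,  1.57079163e+00]), 'joint_vel': array([ 7.69231043e-05,  5.40274652e-04,  4.84268858e-04, -2.05062215e-04,
       -9.26921503e-04,  4.26575141e-05]), 'joint_torque': array([ 1.65859714e-03, -5.39588249e+01,  3.39752269e+01,  1.93141279e-02,
       -6.62343950e-05, -3.68937648e-06]), 'tcp_pos': array([ 0.22678469, -0.55518293,  0.40382847]), 'eef_rot': array([-8.46921009e-04,  9.81258907e-01,  1.92692008e-01, -1.74690604e-04]), 'wrist_force': array([ 0.20644227,  0.58958919, -0.30994165]), 'moment': array([-0.02023864,  0.02183627,  0.00473564]), 'gripper_width': 0.08508637651403353}
top 433.02640877560657 433.02640877560657 322.4642776422896 204.00359302839811
[[ 0.0037 -1.      0.0025  0.1398]
 [-0.9969 -0.0038 -0.0781  0.5515]
 [ 0.0781 -0.0022 -0.9969  1.1473]
 [ 0.      0.      0.      1.    ]]
side 375.1222637449008 375.1222637449008 325.0141175328752 204.7367845587224
[[-0.7167 -0.6972  0.0174  0.492 ]
 [-0.5287  0.5269 -0.6655  0.2744]
 [ 0.4548 -0.4861 -0.7462  1.1344]
 [ 0.      0.      0.      1.    ]]
```

View pics/top0.png

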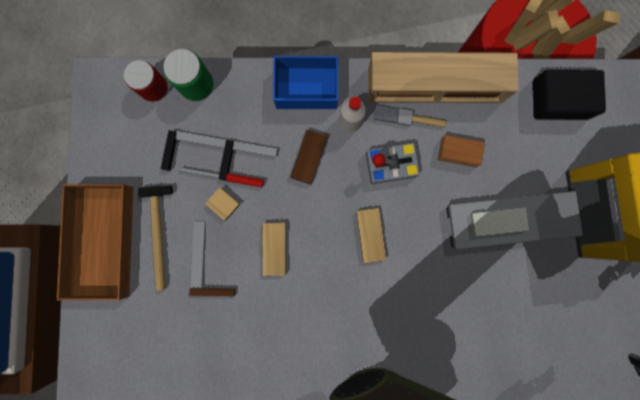

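View pics/side0.png

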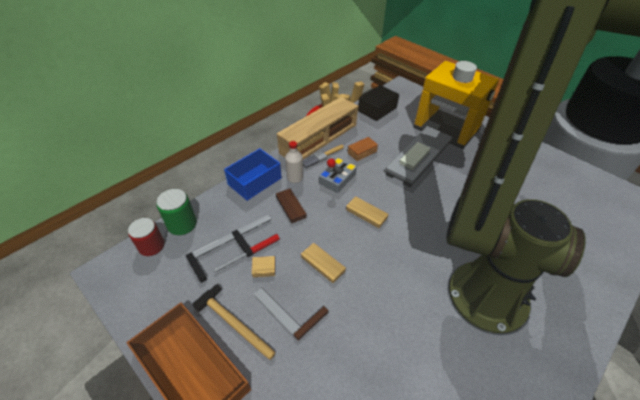

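```bash
python3 - <<'E'
import cv2,numpy as np
t=cv2.imread("pics/top0.png"); s=cv2.imread("pics/side0.png")
a=cv2.resize(t[120:290,240:440],None,fx=4,fy=4,interpolation=cv2.INTER_CUBIC)[:600,:800]
# zooms
b=cv2.resize(t[175:265,440:590],None,fx=5,fy=5,interpolation=cv2.INTER_CUBIC)
c=cv2.resize(s[110:210,290:450],None,fx=5,fy=5,interpolation=cv2.INTER_CUBIC)
cv2.imwrite("pics/za.png",a);cv2.imwrite("pics/zb.png",b);cv2.imwrite("pics/zc.png",c)
hsv=cv2.cvtColor(t,cv2.COLOR_BGR2HSV)
for p in [(274,248),(371,235),(309,157),(223,204),(500,221),(462,150),(379,160),(330,230),(560,205)]: print(p,t[p[1],p[0]],hsv[p[1],p[0]])
E
```

```text
(274, 248) [ 82 127 153] [ 19 118 153]
(371, 235) [ 82 126 152] [ 19 117 152]
(309, 157) [23 42 70] [ 12 171  70]
(223, 204) [ 89 138 166] [ 19 118 166]
(500, 221) [ 98 105 103] [ 39  17 105]
(462, 150) [ 43  77 123] [ 13 166 123]
(379, 160) [ 19  23 144] [  1 221 144]
(330, 230) [116 111 111] [120  11 116]
(560, 205) [108 104 104] [120   9 108]
```

View pics/za.png

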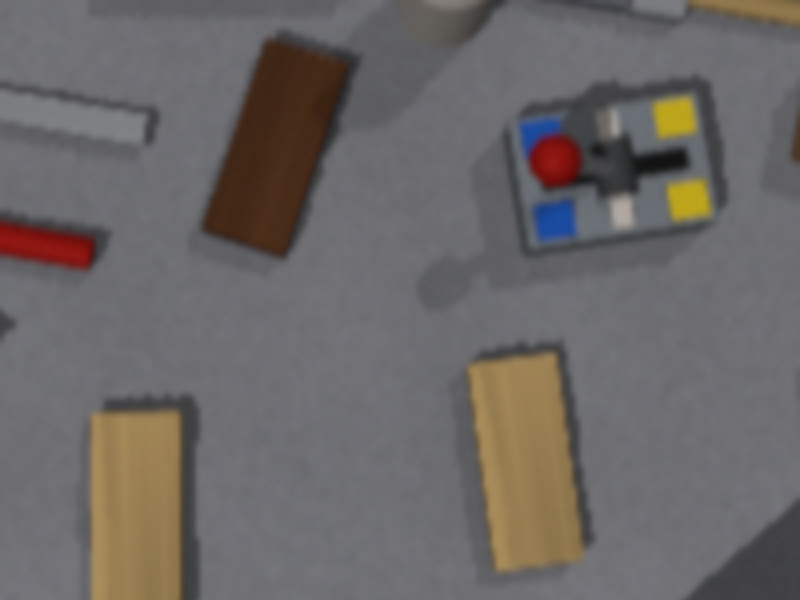

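View pics/zb.png

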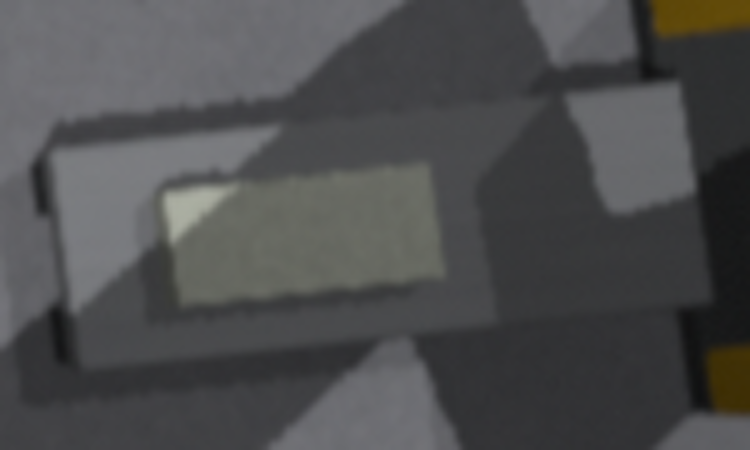

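View pics/zc.png

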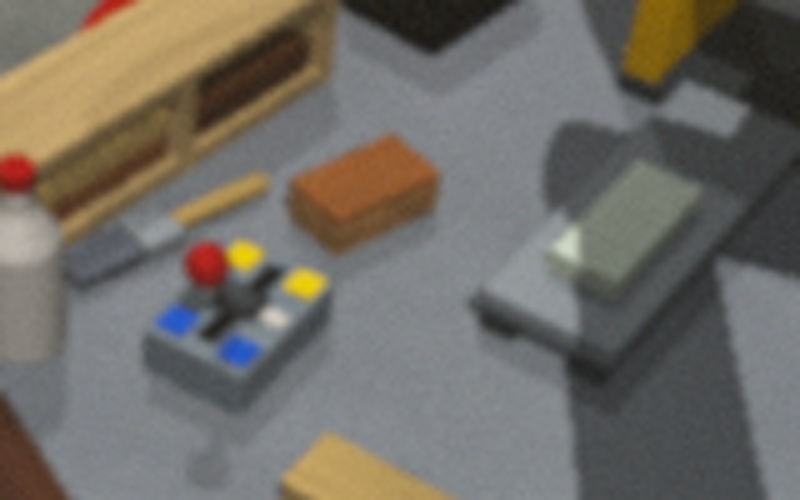

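```bash
cat > h.py <<'E'
import cv2,numpy as np
class Cam:
    def __init__(s,d):
        s.T=d["camera_from_world"];s.R=s.T[:3,:3];s.t=s.T[:3,3];s.K=np.array([[d["fx"],0,d["cx"]],[0,d["fy"],d["cy"]],[0,0,1]]);s.img=d["img"];s.C=-s.R.T@s.t
    def ray(s,p): return s.R.T@np.linalg.solve(s.K,np.array([p[0],p[1],1.]))
    def plane(s,p,z):
        r=s.ray(p);return s.C+r*(z-s.C[2])/r[2]
    def proj(s,P):
        q=s.K@(s.R@np.asarray(P)+s.t);return q[:2]/q[2]
def tri(c1,p1,c2,p2):
    P=cv2.triangulatePoints(c1.K@c1.T[:3],c2.K@c2.T[:3],np.array(p1,float),np.array(p2,float)).ravel();return P[:3]/P[3]
def blobs(img,kind,minA=60):
    I=img.astype(int);B,G,R=I[...,0],I[...,1],I[...,2]
    if kind=="pale": m=(R-B>40)&(R>100)&(G-B>22)&(G>0.7*R)
    if kind=="dark": m=(R-B>22)&(R<105)&(G<0.72*R)&(G>0.45*R)
    if kind=="caul": m=(G-B>=3)&(R-B<12)&(R-B>=0)&(G>60)
    if kind=="red": m=(R>90)&(R>3*G)&(R>3*B)
    if kind=="yel": m=(R>140)&(G>120)&(B<70)
    if kind=="blue": m=(B>110)&(B>2.2*R)
    m=cv2.morphologyEx(m.astype(np.uint8),cv2.MORPH_OPEN,np.ones((2,2),np.uint8))
    n,l,st,c=cv2.connectedComponentsWithStats(m)
    out=[]
    for i in range(1,n):
        if st[i,4]>=minA:
            cn=cv2.findContours((l==i).astype(np.uint8),cv2.RETR_EXTERNAL,cv2.CHAIN_APPROX_NONE)[0][0]
            mm=cv2.moments((l==i).astype(np.uint8),True)
            ang=.5*np.arctan2(2*mm["mu11"],mm["mu20"]-mm["mu02"])
            out.append((c[i],st[i,4],cv2.minAreaRect(cn),ang))
    return out
E
cat > m0.py <<'E'
from h import *
import sys
from workcell import bot
t=Cam(bot.read_camera("top"));s=Cam(bot.read_camera("side"))
for k,z in(("pale",.012),("dark",.012),("caul",.07),("red",.15),("yel",.045),("blue",.045)):
    for nm,c in(("top",t),("side",s)):
        for b in blobs(c.img,k,20 if k in("red","yel","blue") else 60):
            P=c.plane(b[0],z); d=np.array([np.cos(b[3]),np.sin(b[3])])*10
            D=c.plane(b[0]+d,z)-c.plane(b[0]-d,z)
            if P[0]>1.1 or abs(P[1])>.8: continue
            print(k,nm,"px",b[0].round(1),"A",b[1],"P",P.round(4),"yaw",np.degrees(np.arctan2(D[1],D[0])).round(1),"rect",np.round(b[2][1],1))
E
python3 m0.py
```

```text
pale top px [558.1  22.4] A 300 P [ 1.0675 -0.5201  0.012 ] yaw -143.6 rect [27.1 14.9]
pale top px [612.   17.5] A 165 P [ 1.0825 -0.6728  0.012 ] yaw -102.8 rect [15.9 10.4]
pale top px [445.1  72.5] A 5554 P [ 0.921  -0.1989  0.012 ] yaw -90.0 rect [145.3  38.1]
pale top px [405.9  99.6] A 248 P [ 0.8431 -0.0886  0.012 ] yaw -89.7 rect [ 5. 58.]
pale top px [470.2 100.4] A 231 P [ 0.8417 -0.2672  0.012 ] yaw -89.7 rect [ 4. 57.]
pale top px [429.9 121.9] A 197 P [ 0.7806 -0.1543  0.012 ] yaw -99.7 rect [33.7  5.9]
pale top px [409.1 149.8] A 100 P [ 0.7021 -0.0958  0.012 ] yaw -62.1 rect [10. 10.]
pale top px [632.2 180.4] A 838 P [ 0.6198 -0.7056  0.012 ] yaw -176.4 rect [76. 19.]
pale top px [609.  169.1] A 114 P [ 0.6507 -0.6437  0.012 ] yaw -41.1 rect [13.5 16.7]
pale top px [412.8 170.5] A 101 P [ 0.6446 -0.1051  0.012 ] yaw -103.0 rect [ 9. 10.]
pale top px [222.6 204.4] A 574 P [0.5495 0.4133 0.012 ] yaw -129.4 rect [25.8 22.4]
pale top px [157.2 244.5] A 677 P [0.4403 0.5875 0.012 ] yaw -174.4 rect [92.5  7.5]
pale top px [371.8 236. ] A 1169 P [0.4655 0.0081 0.012 ] yaw -
[... 3719 characters left out ...]
0858  0.045 ] yaw -131.9 rect [3. 5.]
yel side px [351.5 167.5] A 20 P [ 0.6379 -0.0945  0.045 ] yaw -134.7 rect [3. 5.]
blue top px [311.6  82.2] A 1668 P [0.8793 0.1725 0.045 ] yaw -83.5 rect [44. 64.]
blue top px [375. 153.] A 40 P [0.6861 0.0023 0.045 ] yaw -68.1 rect [5.4 9.5]
blue top px [379.3 175.6] A 80 P [ 0.6255 -0.009   0.045 ] yaw -59.6 rect [8.4 9.2]
blue side px [251.9 173.6] A 757 P [0.8784 0.1964 0.045 ] yaw -88.0 rect [37.3 49.3]
blue side px [326.1 174.8] A 25 P [0.6785 0.0034 0.045 ] yaw -132.0 rect [4. 6.]
blue side px [231.  183.5] A 30 P [0.8908 0.2829 0.045 ] yaw 172.8 rect [10.6  3.5]
blue side px [338.5 181. ] A 26 P [ 0.6231 -0.0053  0.045 ] yaw -134.8 rect [4. 5.]
```

```bash
python3 - <<'E'
from h import *
from workcell import bot
t=Cam(bot.read_camera("top"));s=Cam(bot.read_camera("side"))
print(t.C,s.C)
T=lambda a,b:(lambda P:(P.round(4),np.round(t.proj(P)-a,1),np.round(s.proj(P)-b,1)))(tri(t,a,s,b))
print("caul",T((500.4,222.5),(415.6,156.2)))
print("knob",T((379.2,160.8),(331.9,163.3)))
for n,a,b in (("p1",(371.8,236),(367.6,212.2)),("p2",(274.5,249.7),(323.8,262.7)),("dark",(309.5,157.3),(291.5,205.4)),("y1",(409.3,150.1),(339.3,161.6)),("y2",(412.5,170.6),(351.5,167.5)),("b2",(379.3,175.6),(338.5,181))): print(n,T(a,b))
for k in("pale","dark","caul"):
  for b in blobs(t.img,k):
    for q in((371.8,236),(274.5,249.7),(309.5,157.3),(500.4,222.5)):
      if np.hypot(*(b[0]-q))<2:
        bx=cv2.boxPoints(b[2]); z=.08 if k=="caul" else .012
        W=np.array([t.plane(p,z)[:2] for p in bx]); e=[(W[(i+1)%4]-W[i]) for i in range(4)]
        print(k,q,W.mean(0).round(4),[(round(np.hypot(*v),4),round(np.degrees(np.arctan2(v[1],v[0])),1)) for v in e])
E
```

```text
[0.45967923 0.14447629 1.18652985] [-0.01831844  0.7498948   1.02053666]
caul (array([ 0.5028, -0.328 ,  0.043 ]), array([-0.2, -0.3]), array([ 0.3, -0. ]))
knob (array([0.6527, 0.0012, 0.1175]), array([-0.1, -0.2]), array([0.2, 0. ]))
p1 (array([0.466 , 0.0081, 0.0085]), array([-0.1, -0.2]), array([0.2, 0. ]))
p2 (array([0.4278, 0.2711, 0.0109]), array([-0.1, -0.1]), array([0.1, 0. ]))
dark (array([0.681 , 0.1782, 0.0087]), array([-0.1, -0.1]), array([0.1, 0. ]))
y1 (array([ 0.6958, -0.0899,  0.0411]), array([-0.2, -0.2]), array([0.2, 0. ]))
y2 (array([ 0.6401, -0.098 ,  0.0413]), array([-0.1, -0.1]), array([0.1, 0. ]))
b2 (array([ 0.6264, -0.0095,  0.0397]), array([-0., -0.]), array([0.1, 0. ]))
pale (371.8, 236) [0.4657 0.0081] [(np.float64(0.0608), np.float64(-82.0)), (np.float64(0.1415), np.float64(-172.6)), (np.float64(0.0602), np.float64(97.9)), (np.float64(0.1414), np.float64(7.6))]
pale (274.5, 249.7) [0.4271 0.2708] [(np.float64(0.0569), np.float64(-89.8)), (np.float64(0.1396), np.float64(-179.4)), (np.float64(0.0564), np.float64(90.2)), (np.float64(0.1395), np.float64(0.8))]
dark (309.5, 157.3) [0.6805 0.1779] [(np.float64(0.1396), np.float64(-18.3)), (np.float64(0.058), np.float64(-109.0)), (np.float64(0.1394), np.float64(161.5)), (np.float64(0.0575), np.float64(71.1))]
caul (500.4, 222.5) [ 0.5005 -0.3132] [(np.float64(0.1448), np.float64(-84.4)), (np.float64(0.0611), np.float64(-176.5)), (np.float64(0.1442), np.float64(95.6)), (np.float64(0.061), np.float64(4.1))]
```

```bash
python3 - <<'E'
import cv2,numpy as np
s=cv2.imread("pics/side0.png");t=cv2.imread("pics/top0.png")
cv2.imwrite("pics/zd.png",np.clip(cv2.resize(s[130:190,380:450],None,fx=10,fy=10,interpolation=cv2.INTER_CUBIC)*1.6,0,255).astype(np.uint8))
cv2.imwrite("pics/ze.png",np.clip(cv2.resize(t[200:245,460:540],None,fx=10,fy=10,interpolation=cv2.INTER_CUBIC)*1.6,0,255).astype(np.uint8))
E
```

```text
(no output)
```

View pics/zd.png

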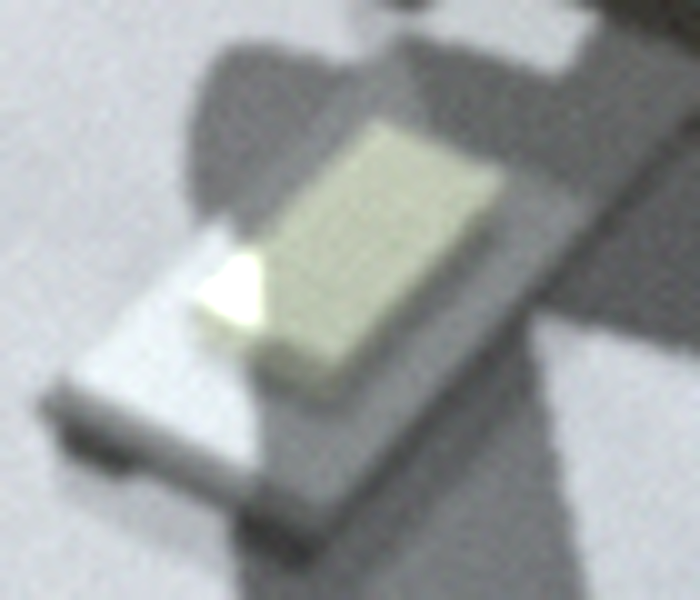

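View pics/ze.png

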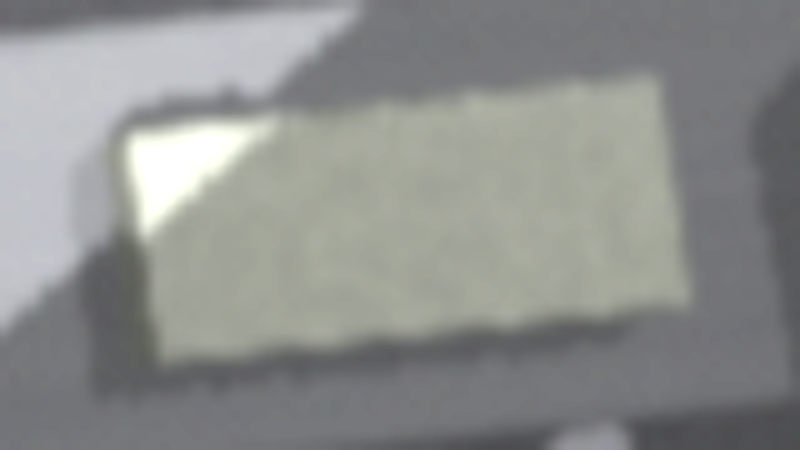

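```bash
python3 - <<'E'
from h import *
from workcell import bot
t=Cam(bot.read_camera("top"));s=Cam(bot.read_camera("side"))
A=np.array([(128,130),(656,77),(690,303),(162,363)])/10-.45+[460,200]
B=np.array([(195,298),(378,122),(505,180),(330,365)])/10-.45+[380,130]
P=np.array([tri(t,a,s,b) for a,b in zip(A,B)]);print(P.round(4),P.mean(0).round(4))
print([np.linalg.norm(P[i]-P[(i+1)%4]).round(4) for i in range(4)])
for z in(.04,.045,.05):
    print(z,[c.plane(q.mean(0),z).round(4) for c,q in((t,A),(s,B))])
W=np.array([t.plane(a,.045) for a in A]);
for i in range(4):
    v=W[(i+1)%4]-W[i];print(np.hypot(*v[:2]).round(4),np.degrees(np.arctan2(v[1],v[0])).round(1))
E
```

```text
[[ 0.528  -0.2484  0.0599]
 [ 0.5414 -0.3873  0.0601]
 [ 0.4832 -0.3935  0.0606]
 [ 0.4681 -0.2555  0.0594]] [ 0.5052 -0.3212  0.06  ]
[np.float64(0.1396), np.float64(0.0585), np.float64(0.1388), np.float64(0.0603)]
0.04 [array([ 0.5052, -0.3299,  0.04  ]), array([ 0.5165, -0.3408,  0.04  ])]
0.045 [array([ 0.505 , -0.3279,  0.045 ]), array([ 0.5138, -0.3352,  0.045 ])]
0.05 [array([ 0.5048, -0.3258,  0.05  ]), array([ 0.5111, -0.3297,  0.05  ])]
0.1409 -84.1
0.0601 -173.3
0.1406 96.7
0.0618 7.0
```

```bash
cat > go.py <<'E'
# usage: go.py x y z psi_deg -> tool-frame shift/turn from the measured pose
import sys,numpy as np
from scipy.spatial.transform import Rotation as Ro
from workcell import bot
x,y,z,ps=map(float,sys.argv[1:5])
s=bot.state();q=s["eef_rot"];R0=Ro.from_quat([q[1],q[2],q[3],q[0]])
Rt=Ro.from_euler("z",ps,degrees=True)*Ro.from_euler("x",180,degrees=True)
print("shift mm",(R0.inv().apply(np.array([x,y,z])-s["tcp_pos"])*1e3).round(1),"turn deg",(R0.inv()*Rt).as_rotvec(degrees=True).round(2))
print("t",round(s["clock"],2),"tcp",s["tcp_pos"].round(4),"q",s["joint_pos"].round(2),"F",s["wrist_force"].round(1),"w",round(s["gripper_width"],4), "psi",np.degrees(np.arctan2(*R0.as_matrix()[[1,0],0])).round(1))
E
python3 go.py .466 .0085 .30 7.6
```

```text
shift mm [ 434.6 -431.6  104.7] turn deg [-0.02  0.   14.62]
t 0.4 tcp [ 0.2269 -0.5554  0.4046] q [-1.18  0.31 -0.05  1.21  0.    1.57] F [-0.4 -0.2  0.3] w 0.0852 psi 22.2
```

Request:
{"op": "drive_tool", "data": {"targets": [[217,-216,30,0,0,7.3,0],[217,-216,30,0,0,7.3,0],[434.6,-431.6,104.7,0,0,14.62,0],[434.6,-431.6,104.7,0,0,14.62,0],[434.6,-431.6,104.7,0,0,14.62,0],[434.6,-431.6,104.7,0,0,14.62,0],[434.6,-431.6,104.7,0,0,14.62,0],[434.6,-431.6,104.7,0,0,14.62,0],[434.6,-431.6,104.7,0,0,14.62,0],[434.6,-431.6,104.7,0,0,14.62,0],[434.6,-431.6,104.7,0,0,14.62,0],[434.6,-431.6,104.7,0,0,14.62,0],[434.6,-431.6,104.7,0,0,14.62,0],[434.6,-431.6,104.7,0,0,14.62,0],[434.6,-431.6,104.7,0,0,14.62,0],[434.6,-431.6,104.7,0,0,14.62,0]], "force": 50}}

```text
clock: 2.0
tcp_pos: [0.4657, 0.0076, 0.3002]
eef_rot: [0.0, 0.998, 0.066, -0.0]
wrist_force: [0.2, -0.4, -0.3]
gripper_width: 0.0853
```

```bash
python3 go.py .466 .0085 .178 7.6; python3 - <<'E'
from workcell import bot
import cv2
for n in("top","side"):cv2.imwrite(f"pics/{n}1.png",bot.read_camera(n)["img"])
E
```

```text
shift mm [  0.4  -0.9 122.2] turn deg [ 0.02  0.01 -0.06]
t 2.0 tcp [0.4657 0.0076 0.3002] q [ 0.02  0.14 -0.52  0.91 -0.    3.03] F [ 0.2 -0.4 -0.3] w 0.0853 psi 7.5
```

View pics/side1.png

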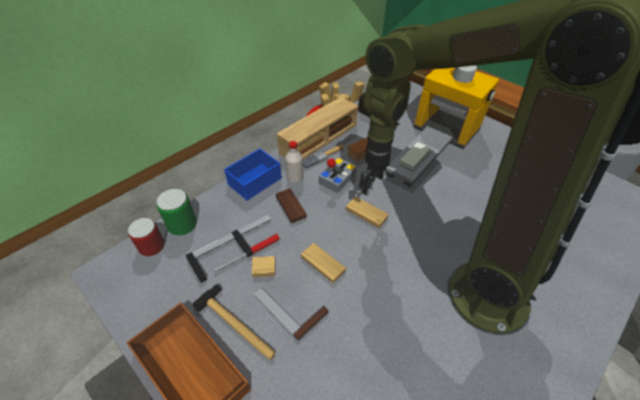

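Request:
{"op": "drive_tool", "data": {"targets": [[0.4,-0.9,45,0,0,0,0],[0.4,-0.9,85,0,0,0,0],[0.4,-0.9,110,0,0,0,0],[0.4,-0.9,120,0,0,0,0],[0.4,-0.9,124,0,0,0,0],[0.4,-0.9,124,0,0,0,0],[0.4,-0.9,124,0,0,0,1],[0.4,-0.9,124,0,0,0,1],[0.4,-0.9,124,0,0,0,1],[0.4,-0.9,124,0,0,0,1],[0.4,-0.9,124,0,0,0,1],[0.4,-0.9,124,0,0,0,1]], "force": 50}}

```text
clock: 3.3
tcp_pos: [0.4672, 0.0096, 0.1776]
eef_rot: [-0.0, 0.998, 0.066, 0.001]
wrist_force: [-1.8, 0.1, 6.8]
gripper_width: 0.0588
```

```bash
python3 go.py .5052 -.321 .30 96.3; python3 - <<'E'
from workcell import bot
import cv2,numpy as np
for n,(u,v) in(("top",(371,236)),("side",(367,200))):
    i=bot.read_camera(n)["img"];cv2.imwrite(f"pics/{n}2.png",cv2.resize(i[v-50:v+50,u-65:u+65],None,fx=6,fy=6,interpolation=cv2.INTER_CUBIC))
E
```

```text
shift mm [  -5.7  332.7 -122.5] turn deg [  0.11  -0.14 -88.69]
t 3.3 tcp [0.4672 0.0096 0.1776] q [ 0.02  0.29 -0.66  0.62  0.    3.03] F [-1.8  0.1  6.8] w 0.0588 psi 7.6
```

View pics/side2.png

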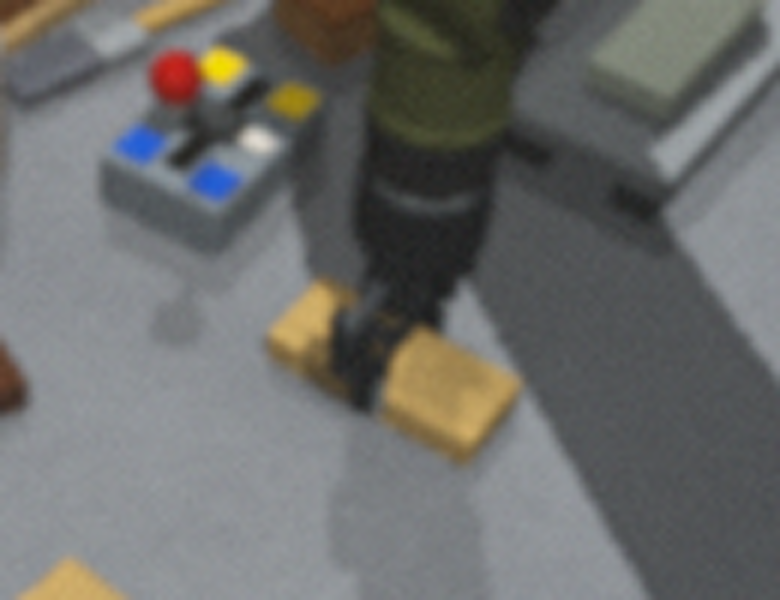

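Request:
{"op": "drive_tool", "data": {"targets": [[0,0,-40,0,0,0,1],[0,0,-80,0,0,0,1],[-5.7,332.7,-122.5,0,0,-88.69,1],[-5.7,332.7,-122.5,0,0,-88.69,1],[-5.7,332.7,-122.5,0,0,-88.69,1],[-5.7,332.7,-122.5,0,0,-88.69,1],[-5.7,332.7,-122.5,0,0,-88.69,1],[-5.7,332.7,-122.5,0,0,-88.69,1],[-5.7,332.7,-122.5,0,0,-88.69,1],[-5.7,332.7,-122.5,0,0,-88.69,1],[-5.7,332.7,-122.5,0,0,-88.69,1],[-5.7,332.7,-122.5,0,0,-88.69,1],[-5.7,332.7,-122.5,0,0,-88.69,1],[-5.7,332.7,-122.5,0,0,-88.69,1],[-5.7,332.7,-122.5,0,0,-88.69,1],[-5.7,332.7,-122.5,0,0,-88.69,1]]}}

```text
clock: 5.0
tcp_pos: [0.5047, -0.321, 0.2988]
eef_rot: [0.0, 0.668, 0.744, -0.0]
wrist_force: [-0.4, 0.2, -1.9]
gripper_width: 0.059
```

```bash
python3 go.py .5052 -.321 .255 96.3; python3 - <<'E'
from h import *
from workcell import bot
for n,(u,v) in(("top",(510,225)),("side",(415,150))):
    c=Cam(bot.read_camera(n));cv2.imwrite(f"pics/{n}3.png",cv2.resize(c.img[v-50:v+50,u-65:u+65],None,fx=6,fy=6,interpolation=cv2.INTER_CUBIC))
    for b in blobs(c.img,"pale"):
        P=c.plane(b[0],.134)
        if abs(P[0]-.505)<.2 and abs(P[1]+.32)<.15: print(n,b[0],b[1],P.round(4),b[2])
E
```

```text
shift mm [-0.   0.5 43.8] turn deg [ 0.01  0.01 -0.12]
t 5.0 tcp [ 0.5047 -0.321   0.2988] q [-0.57  0.37 -0.22  0.98 -0.    0.9 ] F [-0.4  0.2 -1.9] w 0.059 psi 96.2
side [422.53398058 134.96116505] 103 [ 0.508  -0.3483  0.134 ] ((423.07318115234375, 135.34144592285156), (12.806248664855957, 9.05807876586914), 51.34019470214844)
```

View pics/side3.png

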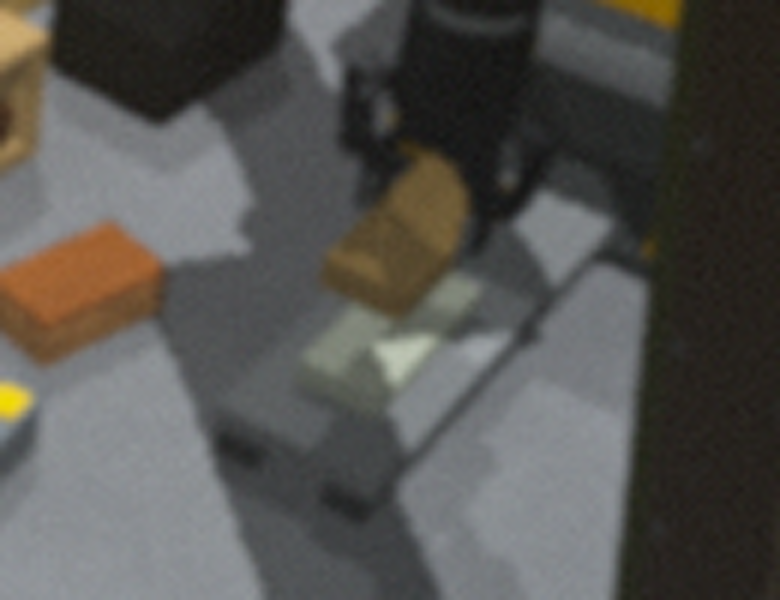

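View pics/top3.png

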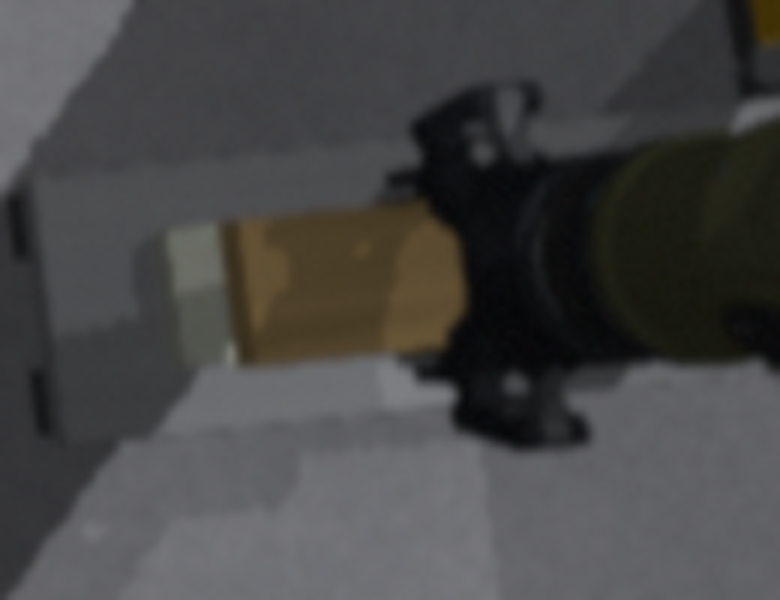

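```bash
python3 - <<'E'
from h import *
from workcell import bot
c=Cam(bot.read_camera("top"))
for p in((240,222),(255,360)):
    print(c.plane(np.array(p)/6-.4+[445,175],.1452).round(4))
for p in((165,232),(185,362)):
    print(c.plane(np.array(p)/6-.4+[445,175],.061).round(4))
E
```

```text
[ 0.5244 -0.2488  0.1452]
[ 0.4691 -0.2534  0.1452]
[ 0.5252 -0.2479  0.061 ]
[ 0.4689 -0.2553  0.061 ]
```

Request:
{"op": "drive_tool", "data": {"targets": [[0.5,0.5,20,0,0,0,1],[1,0.5,40,0,0,0,1],[1,0.5,50,0,0,0,1],[1,0.5,54,0,0,0,1],[1,0.5,56,0,0,0,1],[1,0.5,57,0,0,0,1],[1,0.5,58,0,0,0,1],[1,0.5,58,0,0,0,1]]}}

```text
clock: 5.95
tcp_pos: [0.5052, -0.3202, 0.241]
eef_rot: [0.0, 0.667, 0.745, 0.0]
wrist_force: [0.2, 0.3, -1.0]
gripper_width: 0.0588
```

Request:
{"op": "drive_tool", "data": {"targets": [[-0.5,0,1,0,0,0,1],[-0.5,0,2,0,0,0,1],[-0.5,0,2,0,0,0,1]]}}

```text
clock: 6.25
tcp_pos: [0.505, -0.3206, 0.2385]
eef_rot: [-0.0, 0.667, 0.745, -0.0]
wrist_force: [-0.7, 0.1, -0.3]
gripper_width: 0.0587
```

Request:
{"op": "drive_tool", "data": {"targets": [[0,0,1,0,0,0,1],[0,0,2,0,0,0,1],[0,0,2,0,0,0,1]]}}

```text
clock: 6.55
tcp_pos: [0.5051, -0.3206, 0.2377]
eef_rot: [0.0, 0.667, 0.745, -0.0]
wrist_force: [-2.5, 2.7, 7.9]
gripper_width: 0.0589
```

Request:
{"op": "drive_tool", "data": {"targets": [[0,0,0,0,0,0,0],[0,0,0,0,0,0,0],[0,0,0,0,0,0,0],[0,0,0,0,0,0,0],[0,0,-20,0,0,0,0],[0,0,-60,0,0,0,0],[0,0,-100,0,0,0,0],[0,0,-100,0,0,0,0]]}}

```text
clock: 7.35
tcp_pos: [0.5069, -0.3218, 0.3425]
eef_rot: [0.005, 0.667, 0.745, 0.001]
wrist_force: [1.0, -0.3, 0.2]
gripper_width: 0.0855
```

```bash
python3 go.py .6805 .1785 .32 161.5
```

```text
shift mm [478.4 227.2  21.3] turn deg [  0.18   0.55 -65.21]
t 7.35 tcp [ 0.5069 -0.3218  0.3425] q [-0.57  0.34 -0.15  1.07 -0.    0.9 ] F [ 1.  -0.3  0.2] w 0.0855 psi 96.3
```

Request:
{"op": "drive_tool", "data": {"targets": [[478,227,-25,0,0,-65.2,0],[478,227,-25,0,0,-65.2,0],[478,227,-25,0,0,-65.2,0],[478,227,-25,0,0,-65.2,0],[478,227,-25,0,0,-65.2,0],[478,227,-25,0,0,-65.2,0],[478,227,-25,0,0,-65.2,0],[478,227,-25,0,0,-65.2,0],[478,227,-25,0,0,-65.2,0],[478,227,-25,0,0,-65.2,0],[478,227,-25,0,0,-65.2,0],[478,227,30,0,0,-65.2,0],[478,227,40,0,0,-65.2,0],[478,227,40,0,0,-65.2,0],[478,227,40,0,0,-65.2,0]]}}

```text
clock: 8.85
tcp_pos: [0.6782, 0.1785, 0.2967]
eef_rot: [-0.0, 0.161, 0.987, -0.0]
wrist_force: [-0.0, -0.3, 0.2]
gripper_width: 0.0857
```

```bash
python3 go.py .6805 .1785 .178 161.5; python3 - <<'E'
from h import *
from workcell import bot
t=Cam(bot.read_camera("top"));s=Cam(bot.read_camera("side"))
v,u=222,500
cv2.imwrite("pics/top4.png",cv2.resize(t.img[v-40:v+40,u-50:u+50],None,fx=8,fy=7,interpolation=cv2.INTER_CUBIC))
v,u=155,415
cv2.imwrite("pics/side4.png",cv2.resize(s.img[v-35:v+35,u-45:u+45],None,fx=8,fy=8,interpolation=cv2.INTER_CUBIC))
for n,c in(("top",t),("side",s)):
    for k in("pale","dark"):
        for b in blobs(c.img,k):
            P=c.plane(b[0],.072 if k=="pale" else .012)
            if .4<P[0]<.75 and (abs(P[1]+.32)<.1 or abs(P[1]-.18)<.06): 
                bx=cv2.boxPoints(b[2]);W=np.array([c.plane(p,.072)[:2] for p in bx]);e=[W[(i+1)%4]-W[i] for i in range(2)]
                print(n,k,b[0].round(1),b[1],P.round(4),[(np.hypot(*v).round(4),np.degrees(np.arctan2(v[1],v[0])).round(1)) for v in e])
E
```

```text
shift mm [ -2.3   0.8 118.7] turn deg [-0.04 -0.05 -0.07]
t 8.85 tcp [0.6782 0.1785 0.2967] q [ 0.26  0.56  0.07  1.09 -0.    0.58] F [-0.  -0.3  0.2] w 0.0857 psi 161.4
top pale [504.  222.3] 1312 [ 0.5015 -0.3257  0.072 ] [(np.float64(0.145), np.float64(-83.7)), (np.float64(0.0611), np.float64(-175.8))]
top dark [459.5 152.3] 812 [ 0.6958 -0.2341  0.012 ] [(np.float64(0.0646), np.float64(-12.1)), (np.float64(0.1093), np.float64(-101.3))]
side pale [416.2 152.2] 456 [ 0.5003 -0.3165  0.072 ] [(np.float64(0.1767), np.float64(-82.1)), (np.float64(0.0772), np.float64(161.7))]
side dark [362.  148.4] 201 [ 0.7072 -0.2422  0.012 ] [(np.float64(0.115), np.float64(-108.0)), (np.float64(0.0713), np.float64(141.3))]
side dark [291.4 205.4] 435 [0.6792 0.1806 0.012 ] [(np.float64(0.0571), np.float64(-92.5)), (np.float64(0.14), np.float64(161.4))]
```

View pics/top4.png

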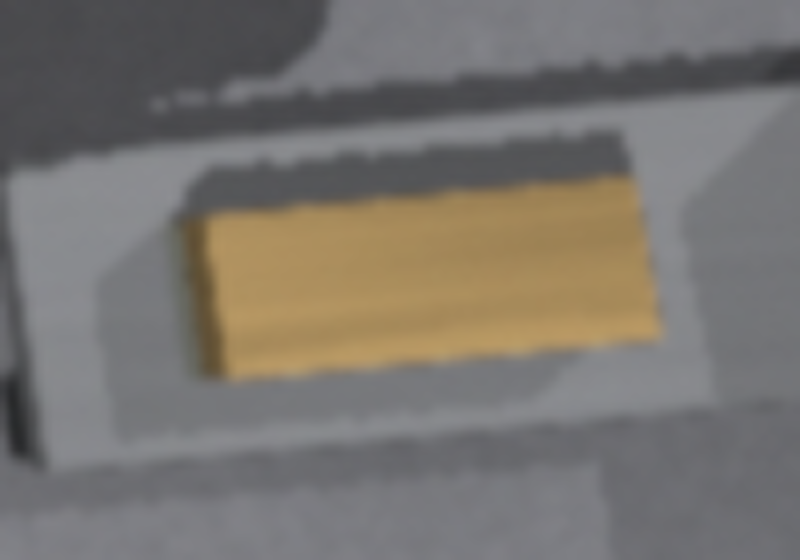

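View pics/side4.png

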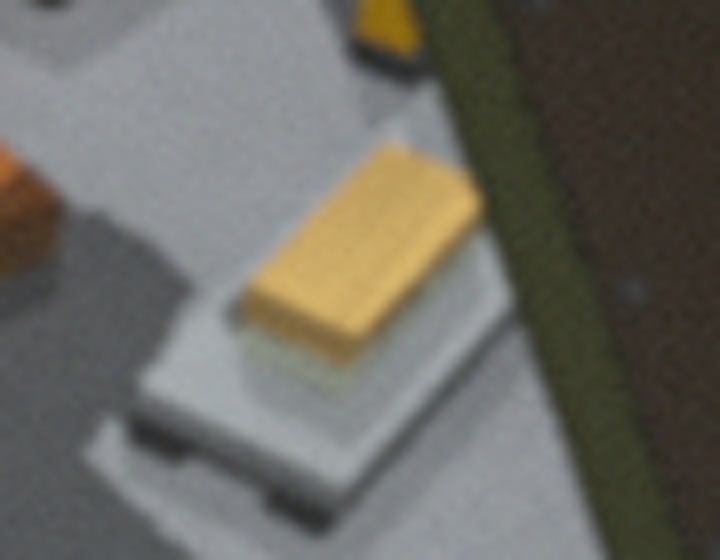

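```bash
python3 - <<'E'
from h import *
from workcell import bot
c=Cam(bot.read_camera("top"))
W=np.array([c.plane(np.array(p)/[8,7]-.44+[450,182],.084) for p in((208,215),(635,180),(660,340),(228,378))])
print(W.round(4),W.mean(0).round(4)); 
for i in range(4):
    v=W[(i+1)%4]-W[i];print(np.hypot(*v[:2]).round(4),np.degrees(np.arctan2(v[1],v[0])).round(1))
E
```

```text
[[ 0.5264 -0.2488  0.084 ]
 [ 0.5397 -0.3856  0.084 ]
 [ 0.4815 -0.3916  0.084 ]
 [ 0.4672 -0.2537  0.084 ]] [ 0.5037 -0.3199  0.084 ]
0.1375 -84.4
0.0586 -174.1
0.1386 95.9
0.0595 4.8
```

Request:
{"op": "drive_tool", "data": {"targets": [[-2.3,0.8,45,0,0,0,0],[-2.3,0.8,85,0,0,0,0],[-2.3,0.8,108,0,0,0,0],[-2.3,0.8,115,0,0,0,0],[-2.3,0.8,118,0,0,0,0],[-2.3,0.8,118,0,0,0,0],[-2.3,0.8,118,0,0,0,1],[-2.3,0.8,118,0,0,0,1],[-2.3,0.8,118,0,0,0,1],[-2.3,0.8,118,0,0,0,1],[-2.3,0.8,118,0,0,0,1],[-2.3,0.8,118,0,0,0,1]]}}

```text
clock: 10.2
tcp_pos: [0.6818, 0.1799, 0.1809]
eef_rot: [0.002, 0.161, 0.987, 0.001]
wrist_force: [-0.7, 0.8, 5.3]
gripper_width: 0.0585
```

```bash
python3 go.py .505 -.3205 .35 96.2
```

```text
shift mm [   8.4 -530.2 -170.4] turn deg [ 0.22  0.07 65.3 ]
t 10.2 tcp [0.6818 0.1799 0.1809] q [ 0.26  0.66 -0.04  0.87  0.    0.58] F [-0.7  0.8  5.3] w 0.0585 psi 161.5
```

Request:
{"op": "drive_tool", "data": {"targets": [[0,0,-45,0,0,0,1],[0,0,-95,0,0,0,1],[0,0,-145,0,0,0,1],[8.4,-530,-185,0,0,65.3,1],[8.4,-530,-185,0,0,65.3,1],[8.4,-530,-185,0,0,65.3,1],[8.4,-530,-185,0,0,65.3,1],[8.4,-530,-185,0,0,65.3,1],[8.4,-530,-185,0,0,65.3,1],[8.4,-530,-185,0,0,65.3,1],[8.4,-530,-185,0,0,65.3,1],[8.4,-530,-185,0,0,65.3,1],[8.4,-530,-185,0,0,65.3,1],[8.4,-530,-185,0,0,65.3,1],[8.4,-530,-170,0,0,65.3,1],[8.4,-530,-140,0,0,65.3,1],[8.4,-530,-120,0,0,65.3,1],[8.4,-530,-120,0,0,65.3,1],[8.4,-530,-120,0,0,65.3,1]]}}

```text
clock: 12.1
tcp_pos: [0.5045, -0.3204, 0.2991]
eef_rot: [-0.0, 0.668, 0.744, -0.0]
wrist_force: [0.4, -0.1, -1.5]
gripper_width: 0.0583
```

```bash
python3 go.py .505 -.321 .268 96.2; python3 - <<'E'
from h import *
from workcell import bot
t=Cam(bot.read_camera("top"));s=Cam(bot.read_camera("side"))
v,u=222,500
cv2.imwrite("pics/top5.png",cv2.resize(t.img[v-40:v+40,u-50:u+50],None,fx=8,fy=7,interpolation=cv2.INTER_CUBIC))
v,u=145,415
cv2.imwrite("pics/side5.png",cv2.resize(s.img[v-45:v+45,u-50:u+50],None,fx=6,fy=6,interpolation=cv2.INTER_CUBIC))
E
```

```text
shift mm [-0.6  0.4 31.1] turn deg [-0.01 -0.   -0.01]
t 12.1 tcp [ 0.5045 -0.3204  0.2991] q [-0.57  0.37 -0.22  0.99 -0.    0.9 ] F [ 0.4 -0.1 -1.5] w 0.0583 psi 96.2
```

View pics/top5.png

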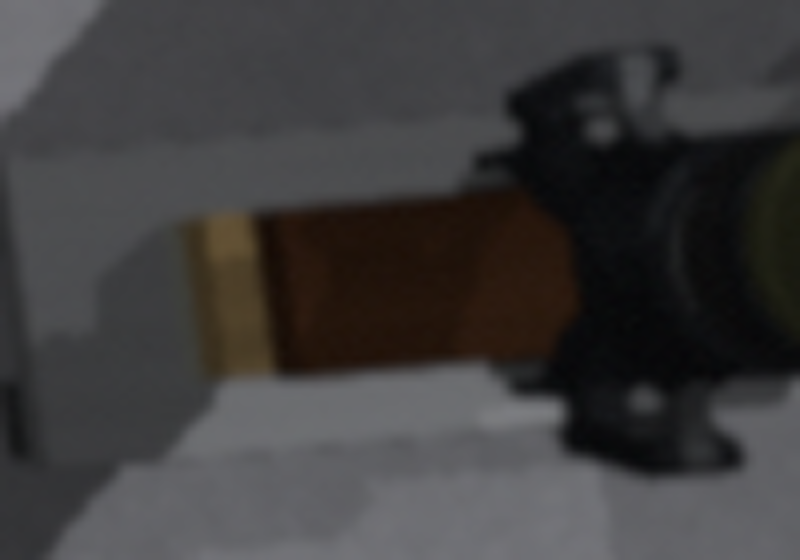

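View pics/side5.png

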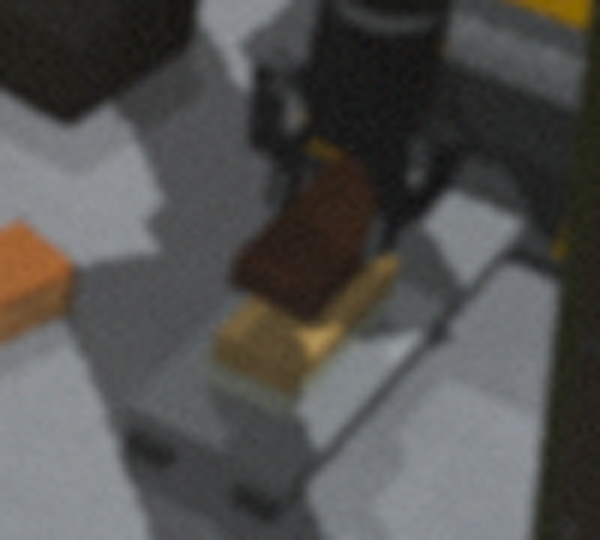

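```bash
python3 - <<'E'
from h import *
from workcell import bot
c=Cam(bot.read_camera("top"))
for p,z in(((262,212),.118),((276,374),.118),((284,211),.142),((303,372),.142),((203,215),.084),((225,375),.084)): print(c.plane(np.array(p)/[8,7]-.44+[450,182],z).round(4))
E
```

```text
[ 0.5255 -0.2534  0.118 ]
[ 0.4684 -0.2563  0.118 ]
[ 0.5244 -0.2511  0.142 ]
[ 0.4689 -0.2554  0.142 ]
[ 0.5264 -0.2472  0.084 ]
[ 0.4683 -0.2528  0.084 ]
```

Request:
{"op": "drive_tool", "data": {"targets": [[-0.6,0,15,0,0,0,1],[-0.6,0,24,0,0,0,1],[-0.6,0,28,0,0,0,1],[-0.6,0,30,0,0,0,1],[-0.6,0,31,0,0,0,1],[-0.6,0,31,0,0,0,1]]}}

```text
clock: 12.85
tcp_pos: [0.5047, -0.3212, 0.2678]
eef_rot: [0.0, 0.668, 0.744, 0.0]
wrist_force: [1.1, 0.4, -1.9]
gripper_width: 0.0584
```

Request:
{"op": "drive_tool", "data": {"targets": [[3,0,0,0,0,0,1],[3,0,1,0,0,0,1],[3,0,2,0,0,0,1],[3,0,2,0,0,0,1]]}}

```text
clock: 13.25
tcp_pos: [0.5042, -0.318, 0.2654]
eef_rot: [-0.0, 0.668, 0.744, -0.0]
wrist_force: [-0.1, -0.4, -2.6]
gripper_width: 0.0585
```

Request:
{"op": "drive_tool", "data": {"targets": [[0,-0.5,1,0,0,0,1],[0,-0.5,2,0,0,0,1],[0,-0.5,2,0,0,0,1]]}}

```text
clock: 13.55
tcp_pos: [0.504, -0.3181, 0.2649]
eef_rot: [0.001, 0.668, 0.744, 0.0]
wrist_force: [-2.7, 1.9, 8.5]
gripper_width: 0.0584
```

```bash
python3 - <<'E'
from h import *
from workcell import bot
t=Cam(bot.read_camera("top"));s=Cam(bot.read_camera("side"))
v,u=222,490
cv2.imwrite("pics/top6.png",cv2.resize(t.img[v-25:v+25,u-35:u+35],None,fx=11,fy=11,interpolation=cv2.INTER_CUBIC))
v,u=155,410
cv2.imwrite("pics/side6.png",cv2.resize(s.img[v-25:v+25,u-30:u+30],None,fx=11,fy=11,interpolation=cv2.INTER_CUBIC))
E
```

```text
(no output)
```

View pics/top6.png

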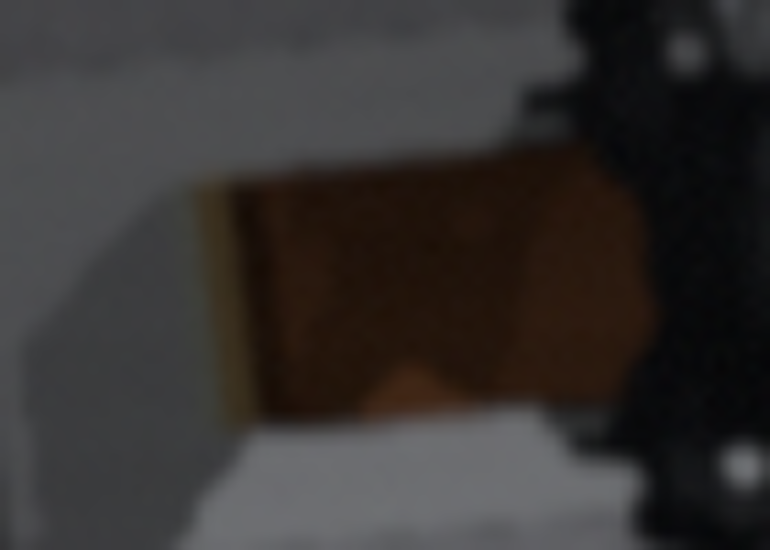

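View pics/side6.png

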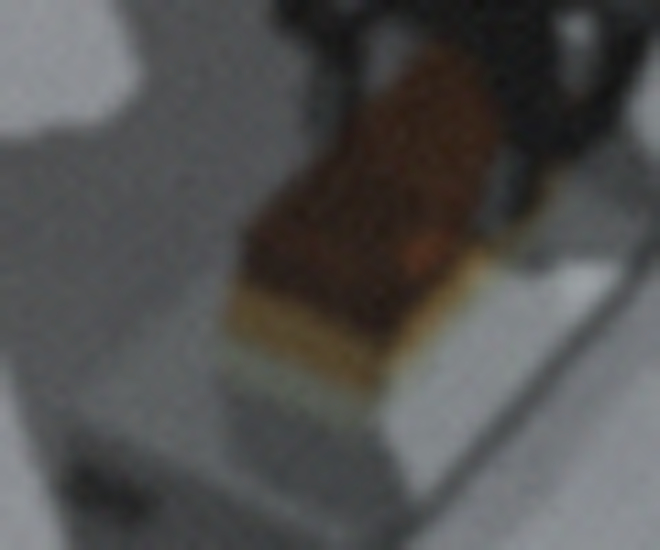

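Request:
{"op": "drive_tool", "data": {"targets": [[0,0,0,0,0,0,0],[0,0,0,0,0,0,0],[0,0,0,0,0,0,0],[0,0,0,0,0,0,0],[0,0,-20,0,0,0,0],[0,0,-60,0,0,0,0],[0,0,-90,0,0,0,0],[0,0,-90,0,0,0,0]]}}

```text
clock: 14.45
tcp_pos: [0.5052, -0.3191, 0.3583]
eef_rot: [0.004, 0.668, 0.744, 0.001]
wrist_force: [0.2, -0.2, 0.2]
gripper_width: 0.0855
```

```bash
python3 go.py .4275 .2713 .31 180.6
```

```text
shift mm [595.6 -14.   45.3] turn deg [ 8.000e-02  4.800e-01 -8.441e+01]
t 14.45 tcp [ 0.5052 -0.3191  0.3583] q [-0.56  0.33 -0.14  1.1  -0.    0.9 ] F [ 0.2 -0.2  0.2] w 0.0855 psi 96.2
```

Request:
{"op": "drive_tool", "data": {"targets": [[595,-14,0,0,0,-84.4,0],[595,-14,0,0,0,-84.4,0],[595,-14,0,0,0,-84.4,0],[595,-14,0,0,0,-84.4,0],[595,-14,0,0,0,-84.4,0],[595,-14,0,0,0,-84.4,0],[595,-14,20,0,0,-84.4,0],[595,-14,30,0,0,-84.4,0],[595,-14,50,0,0,-84.4,0],[595,-14,50,0,0,-84.4,0],[595,-14,50,0,0,-84.4,0],[595,-14,50,0,0,-84.4,0],[595,-14,50,0,0,-84.4,0],[595,-14,50,0,0,-84.4,0],[595,-14,50,0,0,-84.4,0],[595,-14,50,0,0,-84.4,0]]}}

```text
clock: 16.05
tcp_pos: [0.4261, 0.2706, 0.3037]
eef_rot: [0.0, -0.004, 1.0, -0.0]
wrist_force: [0.9, 0.1, 0.2]
gripper_width: 0.0855
```

```bash
python3 go.py .4275 .2713 .178 180.6; python3 - <<'E'
from h import *
from workcell import bot
t=Cam(bot.read_camera("top"));s=Cam(bot.read_camera("side"))
v,u=222,500
cv2.imwrite("pics/top7.png",cv2.resize(t.img[v-40:v+40,u-50:u+50],None,fx=8,fy=7,interpolation=cv2.INTER_CUBIC))
v,u=155,415
cv2.imwrite("pics/side7.png",cv2.resize(s.img[v-35:v+35,u-45:u+45],None,fx=8,fy=8,interpolation=cv2.INTER_CUBIC))
E
```

```text
shift mm [ -1.4   0.7 125.7] turn deg [-0.01  0.01 -0.13]
t 16.05 tcp [0.4261 0.2706 0.3037] q [ 0.57  0.2  -0.43  0.94 -0.    0.56] F [0.9 0.1 0.2] w 0.0855 psi -179.5
```

View pics/top7.png

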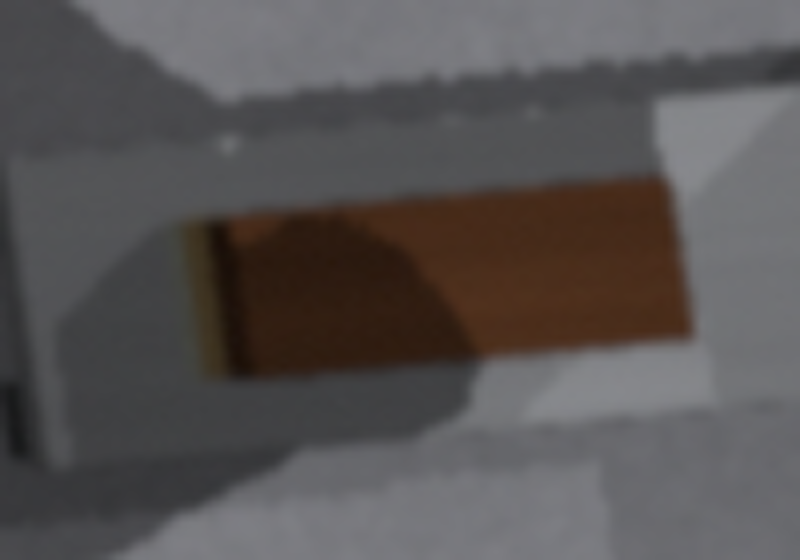

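View pics/side7.png

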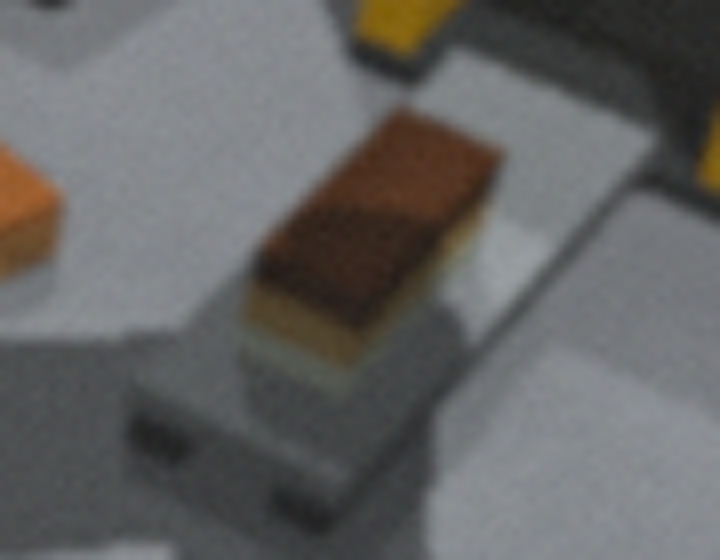

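Request:
{"op": "drive_tool", "data": {"targets": [[-1.4,0.7,45,0,0,0,0],[-1.4,0.7,90,0,0,0,0],[-1.4,0.7,114,0,0,0,0],[-1.4,0.7,122,0,0,0,0],[-1.4,0.7,125,0,0,0,0],[-1.4,0.7,125,0,0,0,0],[-1.4,0.7,125,0,0,0,1],[-1.4,0.7,125,0,0,0,1],[-1.4,0.7,125,0,0,0,1],[-1.4,0.7,125,0,0,0,1],[-1.4,0.7,125,0,0,0,1],[-1.4,0.7,125,0,0,0,1]]}}

```text
clock: 17.35
tcp_pos: [0.4279, 0.2731, 0.1802]
eef_rot: [0.001, -0.005, 1.0, 0.001]
wrist_force: [-0.8, -1.3, 6.7]
gripper_width: 0.0587
```

```bash
python3 go.py .5045 -.3205 .33 96.2;  python3 - <<'E'
from h import *
from workcell import bot
c=Cam(bot.read_camera("top"))
W=np.array([c.plane(np.array(p)/[8,7]-.44+[450,182],.108) for p in((236,215),(668,180),(693,338),(255,378))])
print(W.round(4),W.mean(0).round(4)); 
for i in range(4):
    v=W[(i+1)%4]-W[i];print(np.hypot(*v[:2]).round(4),np.degrees(np.arctan2(v[1],v[0])).round(1))
E
```

```text
shift mm [ -70.7 -594.2 -150.5] turn deg [1.700e-01 5.000e-02 8.441e+01]
t 17.35 tcp [0.4279 0.2731 0.1802] q [ 0.57  0.35 -0.57  0.65 -0.    0.56] F [-0.8 -1.3  6.7] w 0.0587 psi -179.4
[[ 0.525  -0.249   0.108 ]
 [ 0.538  -0.3844  0.108 ]
 [ 0.4817 -0.3903  0.108 ]
 [ 0.467  -0.2535  0.108 ]] [ 0.503  -0.3193  0.108 ]
0.1361 -84.5
0.0566 -174.1
0.1376 96.1
0.0581 4.4
```

Request:
{"op": "drive_tool", "data": {"targets": [[0,0,-45,0,0,0,1],[0,0,-95,0,0,0,1],[-70,-594,-155,0,0,84.4,1],[-70,-594,-155,0,0,84.4,1],[-70,-594,-155,0,0,84.4,1],[-70,-594,-155,0,0,84.4,1],[-70,-594,-155,0,0,84.4,1],[-70,-594,-155,0,0,84.4,1],[-70,-594,-155,0,0,84.4,1],[-70,-594,-155,0,0,84.4,1],[-70,-594,-155,0,0,84.4,1],[-70,-594,-155,0,0,84.4,1],[-70,-594,-155,0,0,84.4,1],[-70,-594,-155,0,0,84.4,1],[-70,-594,-155,0,0,84.4,1],[-70,-594,-145,0,0,84.4,1],[-70,-594,-135,0,0,84.4,1],[-70,-594,-135,0,0,84.4,1],[-70,-594,-135,0,0,84.4,1]]}}

```text
clock: 19.3
tcp_pos: [0.503, -0.3191, 0.3128]
eef_rot: [-0.001, 0.667, 0.745, -0.0]
wrist_force: [1.3, 0.2, -1.5]
gripper_width: 0.0588
```

```bash
python3 go.py .5045 -.3205 .291 96.2; python3 - <<'E'
from h import *
from workcell import bot
t=Cam(bot.read_camera("top"))
v,u=222,500
cv2.imwrite("pics/top8.png",cv2.resize(t.img[v-40:v+40,u-50:u+50],None,fx=8,fy=7,interpolation=cv2.INTER_CUBIC))
E
```

```text
shift mm [-1.6  1.4 21.8] turn deg [-0.08 -0.07  0.09]
t 19.3 tcp [ 0.503  -0.3191  0.3128] q [-0.57  0.36 -0.2   1.01  0.    0.9 ] F [ 1.3  0.2 -1.5] w 0.0588 psi 96.3
```

View pics/top8.png

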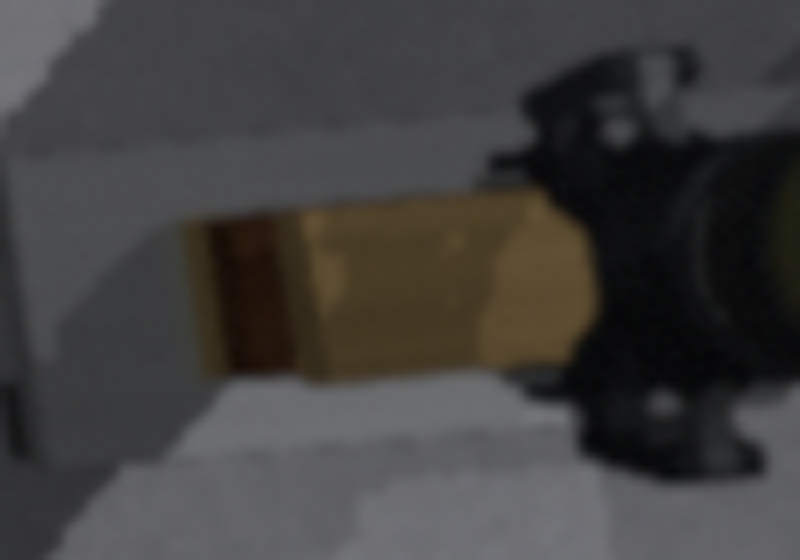

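```bash
python3 - <<'E'
from h import *
from workcell import bot
c=Cam(bot.read_camera("top"))
for p,z in(((280,212),.1328),((303,378),.1328),((303,210),.1568),((325,380),.1568)): print(c.plane(np.array(p)/[8,7]-.44+[450,182],z).round(4))
E
```

```text
[ 0.5246 -0.2534  0.1328]
[ 0.4669 -0.2589  0.1328]
[ 0.5238 -0.2512  0.1568]
[ 0.4661 -0.2562  0.1568]
```

Request:
{"op": "drive_tool", "data": {"targets": [[3,1,8,0,0,0,1],[3,1,15,0,0,0,1],[3,1,19,0,0,0,1],[3,1,21,0,0,0,1],[3,1,22,0,0,0,1],[3,1,23,0,0,0,1],[3,1,23,0,0,0,1]]}}

```text
clock: 20.1
tcp_pos: [0.5039, -0.3177, 0.2905]
eef_rot: [0.0, 0.668, 0.744, 0.0]
wrist_force: [0.3, 0.1, -1.2]
gripper_width: 0.0587
```

Request:
{"op": "drive_tool", "data": {"targets": [[1,0,1,0,0,0,1],[1,0,2,0,0,0,1],[1,0,3,0,0,0,1],[1,0,3,0,0,0,1]]}}

```text
clock: 20.5
tcp_pos: [0.5038, -0.3165, 0.2883]
eef_rot: [0.0, 0.668, 0.744, 0.0]
wrist_force: [-3.0, 1.8, 5.5]
gripper_width: 0.0587
```

```bash
python3 - <<'E'
from h import *
from workcell import bot
t=Cam(bot.read_camera("top"))
v,u=222,490
cv2.imwrite("pics/top9.png",np.clip(1.8*cv2.resize(t.img[v-25:v+25,u-35:u+35],None,fx=11,fy=11,interpolation=cv2.INTER_CUBIC),0,255).astype(np.uint8))
E
```

```text
(no output)
```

View pics/top9.png

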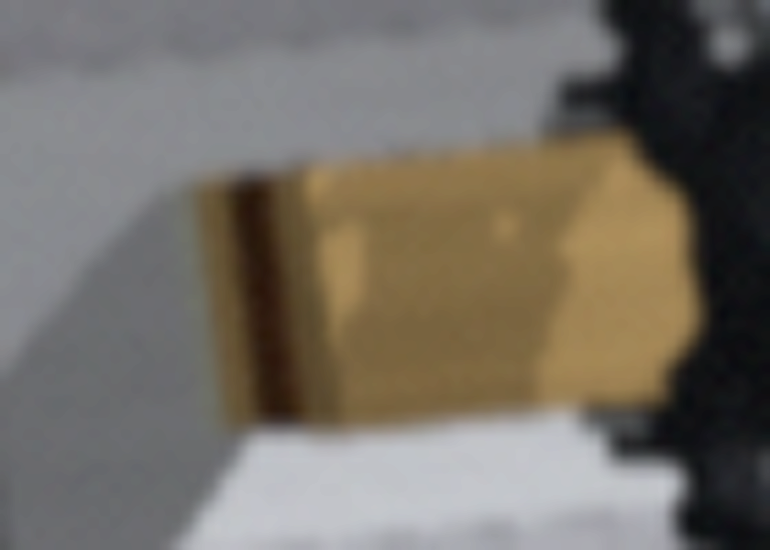

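Request:
{"op": "drive_tool", "data": {"targets": [[0,0,0,0,0,0,0],[0,0,0,0,0,0,0],[0,0,0,0,0,0,0],[0,0,0,0,0,0,0],[0,0,-20,0,0,0,0],[0,0,-60,0,0,0,0],[0,0,-90,0,0,0,0],[0,0,-90,0,0,0,0]]}}

```text
clock: 21.35
tcp_pos: [0.5051, -0.3174, 0.3824]
eef_rot: [0.004, 0.668, 0.744, 0.001]
wrist_force: [0.8, 0.2, 0.8]
gripper_width: 0.0852
```

```bash
python3 go.py .505 -.15 .38 96.2; python3 - <<'E'
from h import *
from workcell import bot
t=Cam(bot.read_camera("top"));s=Cam(bot.read_camera("side"))
# pivot frame from marks: top view
T=lambda a,b:tri(t,a,s,b)
y1,y2,b2=[t.plane(p,.045) for p in((409.3,150.1),(412.5,170.6),(379.3,175.6))]
print(y1,y2,b2)
v,u=160,392
z=cv2.resize(t.img[v-25:v+25,u-32:u+32],None,fx=12,fy=12,interpolation=cv2.INTER_CUBIC);cv2.imwrite("pics/top10.png",z)
E
```

```text
shift mm [166.5  17.9   1.7] turn deg [ 0.35  0.28 -0.01]
t 21.35 tcp [ 0.5051 -0.3174  0.3824] q [-0.56  0.31 -0.1   1.15 -0.    0.9 ] F [0.8 0.2 0.8] w 0.0852 psi 96.2
[ 0.6945053 -0.0895177  0.045    ] [ 0.63926526 -0.09737484  0.045     ] [ 0.62549158 -0.0088876   0.045     ]
```

View pics/top10.png

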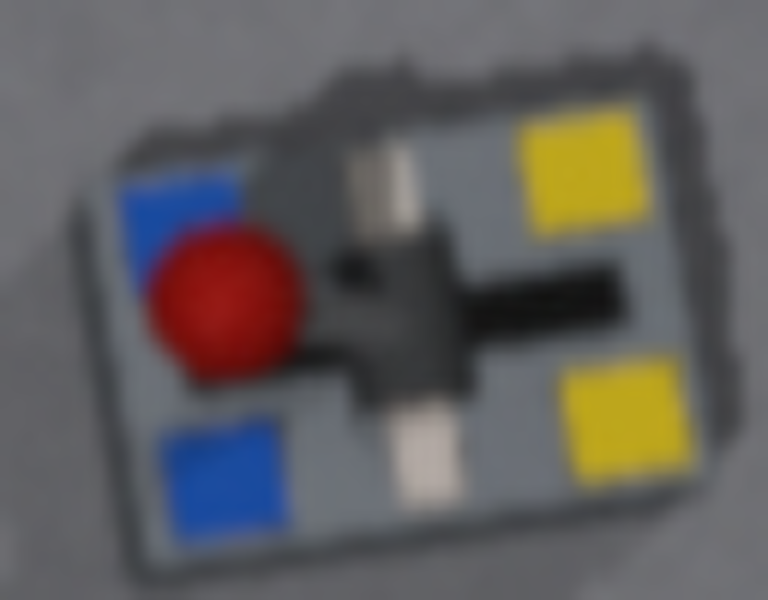

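```bash
python3 go.py .6525 .0012 .36 98.5;python3 - <<'E'
from h import *
from workcell import bot
t=Cam(bot.read_camera("top"));print(t.plane((393.5,161.4),.045))
E
```

```text
shift mm [300.1 181.8  18.1] turn deg [ 0.08  0.07 -2.31]
t 21.45 tcp [ 0.504  -0.3168  0.3782] q [-0.56  0.31 -0.11  1.15  0.    0.9 ] F [ 0.1  0.2 -0.5] w 0.0855 psi 96.2
[ 0.66381315 -0.04700813  0.045     ]
```

Request:
{"op": "drive_tool", "data": {"targets": [[300,182,10,0,0,-2.3,0],[300,182,10,0,0,-2.3,0],[300,182,10,0,0,-2.3,0],[300,182,10,0,0,-2.3,0],[300,182,10,0,0,-2.3,0],[300,182,10,0,0,-2.3,0],[300,182,10,0,0,-2.3,0],[300,182,15,0,0,-2.3,0],[300,182,18,0,0,-2.3,0],[300,182,18,0,0,-2.3,0],[300,182,18,0,0,-2.3,0]]}}

```text
clock: 22.6
tcp_pos: [0.6518, -0.0001, 0.359]
eef_rot: [-0.0, 0.654, 0.757, -0.001]
wrist_force: [0.7, -0.5, -0.1]
gripper_width: 0.0855
```

```bash
python3 go.py .6525 .0012 .272 98.5;python3 - <<'E'
from h import *
from workcell import bot
t=Cam(bot.read_camera("top"));s=Cam(bot.read_camera("side"))
v,u=222,500
cv2.imwrite("pics/top11.png",cv2.resize(t.img[v-40:v+40,u-50:u+50],None,fx=8,fy=7,interpolation=cv2.INTER_CUBIC))
v,u=155,370
cv2.imwrite("pics/side11.png",cv2.resize(s.img[v-50:v+50,u-65:u+65],None,fx=6,fy=6,interpolation=cv2.INTER_CUBIC))
E
```

```text
shift mm [ 1.2  1.  87. ] turn deg [-0.08  0.   -0.11]
t 22.6 tcp [ 6.518e-01 -1.000e-04  3.590e-01] q [-0.    0.43  0.02  1.16 -0.    1.42] F [ 0.7 -0.5 -0.1] w 0.0855 psi 98.4
```

View pics/top11.png

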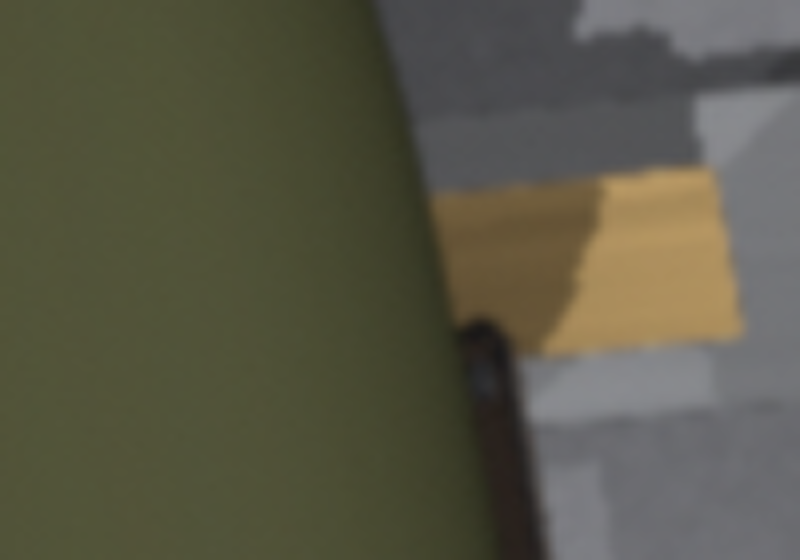

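View pics/side11.png

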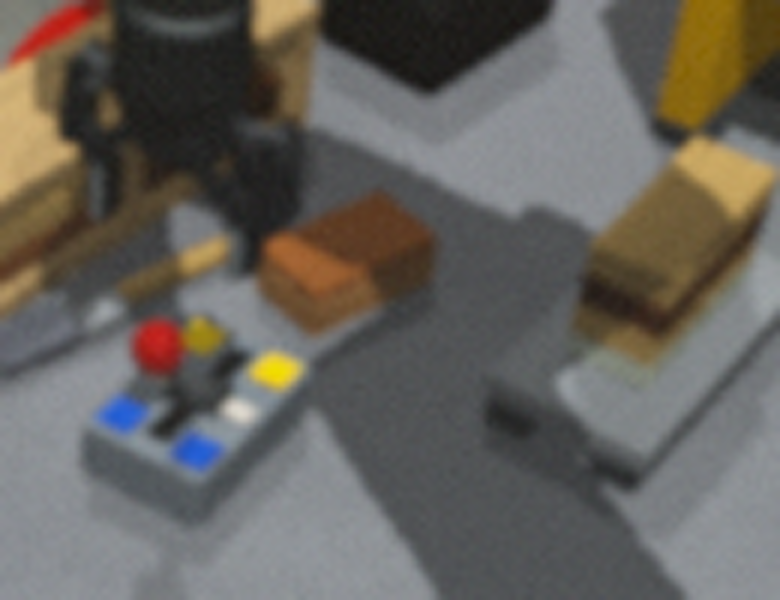

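```bash
python3 - <<'E'
from h import *
from workcell import bot
c=Cam(bot.read_camera("top"))
for p,z in(((714,170),.132),((742,338),.132)): print(c.plane(np.array(p)/[8,7]-.44+[450,182],z).round(4))
E
```

```text
[ 0.5399 -0.3868  0.132 ]
[ 0.4813 -0.3933  0.132 ]
```

Request:
{"op": "drive_tool", "data": {"targets": [[1.2,1,30,0,0,0,0],[1.2,1,60,0,0,0,0],[1.2,1,80,0,0,0,0],[1.2,1,87,0,0,0,0],[1.2,1,87,0,0,0,0]], "force": 25}}

```text
clock: 23.25
tcp_pos: [0.6527, 0.0021, 0.2719]
eef_rot: [-0.001, 0.653, 0.757, -0.001]
wrist_force: [0.2, 0.1, 0.6]
gripper_width: 0.0853
```

```bash
python3 go.py .6525 .0012 .272 98.5;python3 - <<'E'
from h import *
from workcell import bot
s=Cam(bot.read_camera("side"))
v,u=155,340
cv2.imwrite("pics/side12.png",cv2.resize(s.img[v-40:v+40,u-45:u+45],None,fx=8,fy=7,interpolation=cv2.INTER_CUBIC))
E
```

```text
shift mm [-0.9 -0.4 -0.1] turn deg [-0.09 -0.01 -0.05]
t 23.25 tcp [0.6527 0.0021 0.2719] q [ 0.    0.49 -0.1   0.98 -0.    1.43] F [0.2 0.1 0.6] w 0.0853 psi 98.4
```

View pics/side12.png

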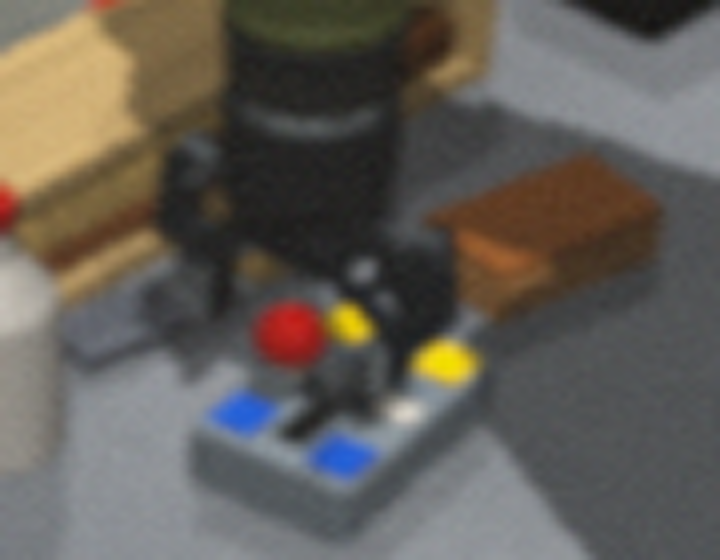

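Request:
{"op": "drive_tool", "data": {"targets": [[-0.9,0,0,0,0,0,1],[-0.9,0,0,0,0,0,1],[-0.9,0,0,0,0,0,1],[-0.9,0,0,0,0,0,1],[-0.9,0,0,0,0,0,1],[-0.9,0,0,0,0,0,1],[-0.9,0,0,0,0,0,1]], "force": 25}}

```text
clock: 24.0
tcp_pos: [0.6552, 0.002, 0.2741]
eef_rot: [0.002, 0.653, 0.758, 0.002]
wrist_force: [5.3, 0.7, 0.5]
gripper_width: 0.0323
```

```bash
python3 - <<'E'
import numpy as np
for th in(.15,.3,.45,.6,.75,.9,1.05,1.2,1.25):
    a=th-.6; print(th,"dx",round(-(np.sin(a)+np.sin(.6))*90,1),"dz(tool)",round(-(np.cos(a)-np.cos(.6))*90,1))
E
python3 go.py .6525 .0012 .272 98.5
```

```text
0.15 dx -11.7 dz(tool) -6.8
0.3 dx -24.2 dz(tool) -11.7
0.45 dx -37.4 dz(tool) -14.7
0.6 dx -50.8 dz(tool) -15.7
0.75 dx -64.3 dz(tool) -14.7
0.9 dx -77.4 dz(tool) -11.7
1.05 dx -90.0 dz(tool) -6.8
1.2 dx -101.6 dz(tool) -0.0
1.25 dx -105.3 dz(tool) 2.6
shift mm [-0.4 -2.8  2. ] turn deg [0.32 0.01 0.  ]
t 24.0 tcp [0.6552 0.002  0.2741] q [ 0.    0.49 -0.1   0.98  0.    1.43] F [5.3 0.7 0.5] w 0.0323 psi 98.5
```

Request:
{"op": "drive_tool", "data": {"targets": [[-6,1,-3.7,0,0,0,1],[-11.7,2,-6.8,0,0,0,1],[-18,2,-9.5,0,0,0,1],[-24.2,2,-11.7,0,0,0,1],[-31,2,-13.4,0,0,0,1],[-37.4,2,-14.7,0,0,0,1],[-44,2,-15.4,0,0,0,1],[-50.8,2,-15.7,0,0,0,1],[-50.8,2,-15.7,0,0,0,1],[-50.8,2,-15.7,0,0,0,1],[-50.8,2,-15.7,0,0,0,1]]}}

```text
clock: 25.1
tcp_pos: [0.6637, -0.0487, 0.2888]
eef_rot: [0.002, 0.653, 0.757, 0.0]
wrist_force: [5.5, -0.4, -1.3]
gripper_width: 0.0325
```

```bash
python3 go.py .6600 -.0492 .289 98.5;python3 - <<'E'
from h import *
from workcell import bot
s=Cam(bot.read_camera("side"));t=Cam(bot.read_camera("top"))
v,u=155,340
cv2.imwrite("pics/side13.png",cv2.resize(s.img[v-40:v+40,u-45:u+45],None,fx=8,fy=7,interpolation=cv2.INTER_CUBIC))
for b in blobs(s.img,"red",8):
    if np.hypot(*(b[0]-[340,160]))<25: print(b[0],b[1],s.plane(b[0],.135))
print("expect px upright",s.proj((.66,-.0492,.135)))
E
```

```text
shift mm [ 0.  -3.8 -0.2] turn deg [ 0.14  0.11 -0.03]
t 25.1 tcp [ 0.6637 -0.0487  0.2888] q [-0.07  0.5  -0.05  1.02 -0.    1.35] F [ 5.5 -0.4 -1.3] w 0.0325 psi 98.5
[338.95454545 153.15909091] 44 [ 0.65983928 -0.04146085  0.135     ]
expect px upright [340.37404456 152.15475418]
```

View pics/side13.png

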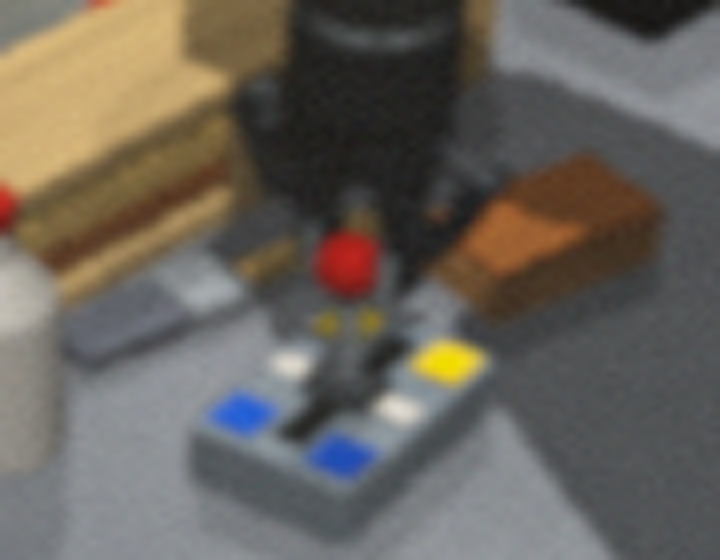

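Request:
{"op": "drive_tool", "data": {"targets": [[0,0,0,0,0,0,1],[0,0,0,0,0,0,1],[0,0,0,0,0,0,1],[0,0,0,0,0,0,1],[0,0,0,0,0,0,1],[0,0,0,0,0,0,1],[0,0,0,0,0,0,1],[0,0,0,0,0,0,1],[0,0,0,0,0,0,1],[0,0,0,0,0,0,1],[0,0,0,0,0,0,1],[0,0,0,0,0,0,1],[0,0,0,0,0,0,1],[0,0,0,0,0,0,1],[0,0,0,0,0,0,1],[0,0,0,0,0,0,1],[0,0,0,0,0,0,1],[0,0,0,0,0,0,1],[0,0,0,0,0,0,1],[0,0,0,0,0,0,1]]}}

```text
clock: 27.2
tcp_pos: [0.6637, -0.0486, 0.2888]
eef_rot: [0.001, 0.653, 0.757, 0.0]
wrist_force: [6.1, 0.8, -1.1]
gripper_width: 0.0325
```

Request:
{"op": "drive_tool", "data": {"targets": [[-6.5,0,0.2,0,0,0,1],[-13.5,0,1,0,0,0,1],[-20,0,2.3,0,0,0,1],[-26.6,0,4,0,0,0,1],[-33,0,6.3,0,0,0,1],[-39.2,0,8.9,0,0,0,1],[-45,0,12.1,0,0,0,1],[-50.8,0,15.7,0,0,0,1],[-53,0,17,0,0,0,1],[-53,0,17,0,0,0,1],[-53,0,17,0,0,0,1]]}}

```text
clock: 28.3
tcp_pos: [0.6721, -0.1029, 0.2736]
eef_rot: [0.004, 0.654, 0.757, -0.001]
wrist_force: [4.4, -5.3, 8.0]
gripper_width: 0.026
```

```bash
python3 go.py .6675 -.0995 .272 98.5;python3 - <<'E'
from h import *
from workcell import bot
s=Cam(bot.read_camera("side"))
v,u=155,340
cv2.imwrite("pics/side14.png",cv2.resize(s.img[v-40:v+40,u-45:u+45],None,fx=8,fy=7,interpolation=cv2.INTER_CUBIC))
for b in blobs(s.img,"red",8):
    if np.hypot(*(b[0]-[345,150]))<25: print(b[0],b[1],s.plane(b[0],.119))
print("expect px",s.proj((.6675,-.0995,.1193)))
E
```

```text
shift mm [ 4.1 -4.   1.6] turn deg [ 0.24  0.39 -0.12]
t 28.3 tcp [ 0.6721 -0.1029  0.2736] q [-0.15  0.53 -0.03  1.01 -0.01  1.27] F [ 4.4 -5.3  8. ] w 0.026 psi 98.4
[345.91304348 148.7826087 ] 46 [ 0.67078959 -0.09247361  0.119     ]
expect px [347.8370578  148.26996769]
```

View pics/side14.png

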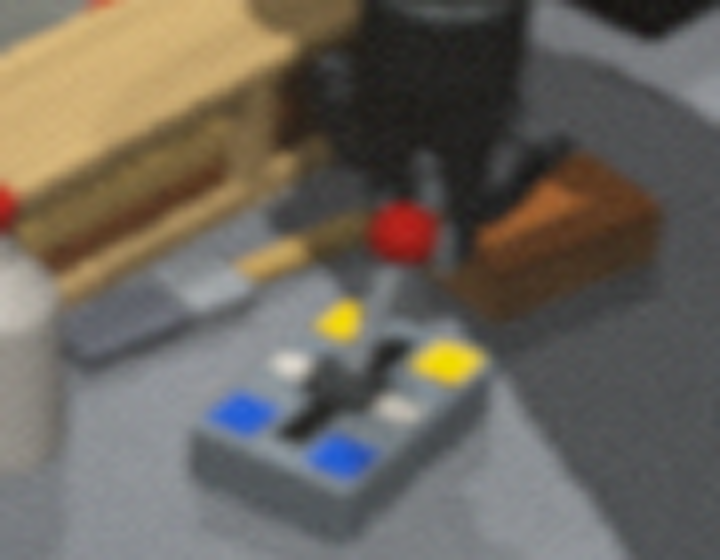

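Request:
{"op": "drive_tool", "data": {"targets": [[3,0,0,0,0,0,0],[3,0,0,0,0,0,0],[3,0,0,0,0,0,0],[3,0,0,0,0,0,0],[3,0,0,0,0,0,0],[3,0,-20,0,0,0,0],[3,0,-60,0,0,0,0],[3,0,-100,0,0,0,0],[103,0,-100,0,0,0,0],[103,0,-100,0,0,0,0],[103,0,-100,0,0,0,0],[103,0,-100,0,0,0,0]]}}

```text
clock: 29.55
tcp_pos: [0.6552, 0.0025, 0.3712]
eef_rot: [0.0, 0.652, 0.758, -0.0]
wrist_force: [0.9, 0.4, -0.1]
gripper_width: 0.0854
```

```bash
python3 go.py .6675 -.0995 .272 98.5;python3 - <<'E'
from h import *
from workcell import bot
s=Cam(bot.read_camera("side"))
cv2.imwrite("pics/side15f.png",s.img)
v,u=155,370
cv2.imwrite("pics/side15.png",cv2.resize(s.img[v-50:v+50,u-65:u+65],None,fx=6,fy=6,interpolation=cv2.INTER_CUBIC))
for b in blobs(s.img,"red",8):
    if np.hypot(*(b[0]-[345,150]))<25: print(b[0],b[1],s.plane(b[0],.119))
for th in(1,1.05,1.1,1.2):
    a=th-.6;print(th,s.proj(np.array([.66,-.0492,.045])+.09*np.array([.148*np.sin(a),-.989*np.sin(a),np.cos(a)])))
E
```

```text
shift mm [-102.6   -3.1   99.3] turn deg [-0.02  0.03  0.13]
t 29.55 tcp [0.6552 0.0025 0.3712] q [ 0.    0.43  0.05  1.19 -0.    1.42] F [ 0.9  0.4 -0.1] w 0.0854 psi 98.6
[348. 149.] 9 [ 0.66449181 -0.09708189  0.119     ]
1 [345.61750259 148.66988714]
1.05 [346.20215498 148.48599227]
1.1 [346.76586319 148.35923776]
1.2 [347.82514122 148.27651664]
```

View pics/side15.png

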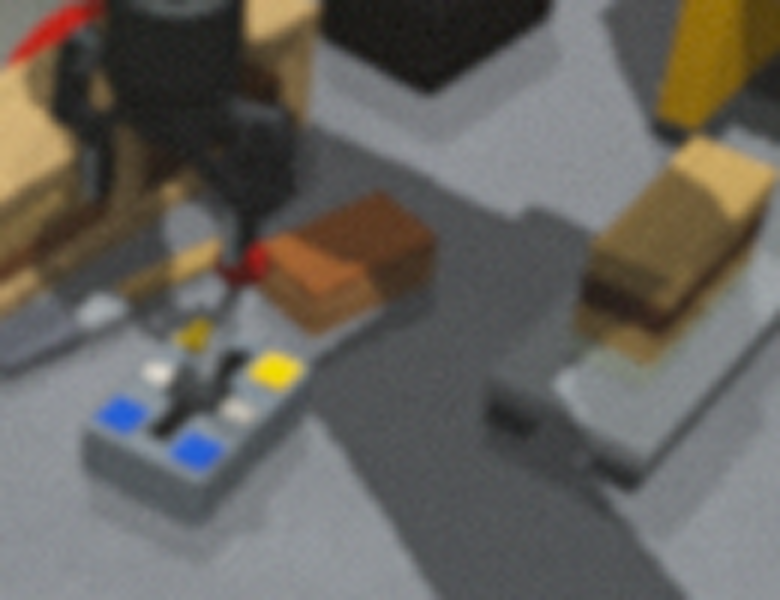

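Request:
{"op": "drive_tool", "data": {"targets": [[200,-100,-30,0,0,0,0],[200,-100,-30,0,0,0,0],[200,-100,-30,0,0,0,0],[200,-100,-30,0,0,0,0],[200,-100,-30,0,0,0,0],[200,-100,-30,0,0,0,0],[200,-100,-30,0,0,0,0]]}}

```text
clock: 30.3
tcp_pos: [0.5274, 0.1836, 0.4012]
eef_rot: [0.0, 0.653, 0.757, -0.0]
wrist_force: [-0.5, 0.0, 0.2]
gripper_width: 0.0853
```

```bash
python3 - <<'E'
from h import *
from workcell import bot
s=Cam(bot.read_camera("side"));t=Cam(bot.read_camera("top"))
cv2.imwrite("pics/top16f.png",t.img)
v,u=155,370
cv2.imwrite("pics/side16.png",cv2.resize(s.img[v-50:v+50,u-65:u+65],None,fx=6,fy=6,interpolation=cv2.INTER_CUBIC))
q={}
for n,c,e in(("s",s,(346,149)),("t",t,(415,163))):
  for b in blobs(c.img,"red",8):
    if np.hypot(*(b[0]-e))<20: print(n,b[0],b[1]);q[n]=b[0]
P=tri(t,q["t"],s,q["s"]);d=P-[.66,-.0492,.045];print(P.round(4),"angle",.6+np.arctan2(d[:2]@[.148,-.989],d[2]),np.linalg.norm(d))
E
```

```text
t [416.92307692 152.        ] 39Traceback (most recent call last):
  File "<stdin>", line 11, in <module>
KeyError: 's'
```

View pics/side16.png

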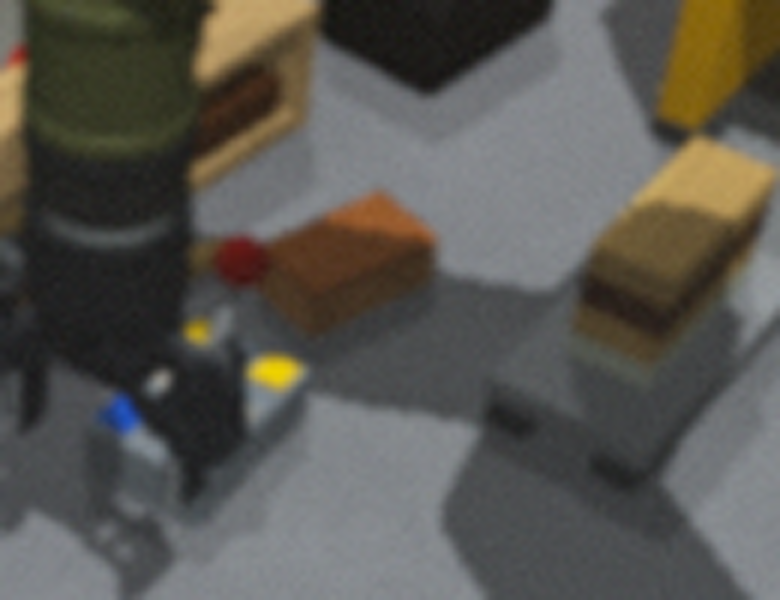

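View pics/top16f.png

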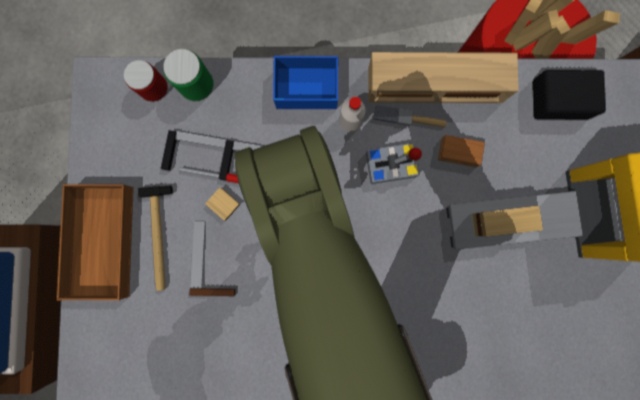

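```bash
python3 - <<'E'
from h import *
from workcell import bot
s=Cam(bot.read_camera("side"));t=Cam(bot.read_camera("top"))
q={}
for n,c,(u,v) in(("s",s,(345,148)),("t",t,(415,155))):
    I=c.img[v-9:v+10,u-9:u+10].astype(int);m=(I[...,2]>2.6*I[...,1])&(I[...,2]>2.6*I[...,0])&(I[...,2]>30)
    ys,xs=np.nonzero(m);q[n]=np.array([(xs.min()+xs.max())/2+u-9,(ys.min()+ys.max())/2+v-9]);print(n,q[n],[xs.mean()+u-9,ys.mean()+v-9],m.sum(),np.ptp(xs)+1,np.ptp(ys)+1); q[n]=np.array([xs.mean()+u-9,ys.mean()+v-9])
P=tri(t,q["t"],s,q["s"]);d=P-[.66,-.0492,.045];print(P.round(4),"angle",.6+np.arctan2(d[:2]@[.148,-.989],d[2]),np.linalg.norm(d))
for th in(.95,1.05,1.15,1.2):
    a=th-.6;Q=np.array([.66,-.0492,.045])+.09*np.array([.148*np.sin(a),-.989*np.sin(a),np.cos(a)]);print(th,s.proj(Q),t.proj(Q))
Q=np.array([.66,-.0492,.045])+.09*np.array([-.148*np.sin(.6),.989*np.sin(.6),np.cos(.6)]);print("planer",s.proj(Q),"meas 331.9 163.3",t.proj(Q),"meas 379.2 160.8")
E
```

```text
s [345. 148.] [np.float64(344.8484848484849), np.float64(147.9090909090909)] 33 7 7
t [414.5 153.5] [np.float64(414.625), np.float64(153.69642857142858)] 112 12 12
[ 0.6689 -0.0851  0.1285] angle 1.0150310688412838 0.09129672469650939
0.95 [345.01333751 148.9108712 ] [412.40773786 155.12382833]
1.05 [346.20215498 148.48599227] [415.40845495 154.91804777]
1.15 [347.3072793  148.28950616] [418.16149999 154.79828961]
1.2 [347.82514122 148.27651664] [419.43551315 154.77084276]
planer [332.19223754 162.96352352] meas 331.9 163.3 [379.21315107 160.56862683] meas 379.2 160.8
```

```bash
python3 go.py .657 -.0294 .36 98.5
```

```text
shift mm [-229.    97.    40.8] turn deg [-0.03  0.02 -0.14]
t 30.5 tcp [0.5278 0.183  0.4008] q [ 0.33  0.24 -0.16  1.18 -0.    1.76] F [0.1 0.3 0.7] w 0.0852 psi 98.4
```

Request:
{"op": "drive_tool", "data": {"targets": [[-229,97,10,0,0,0,1],[-229,97,10,0,0,0,1],[-229,97,10,0,0,0,1],[-229,97,10,0,0,0,1],[-229,97,10,0,0,0,1],[-229,97,25,0,0,0,1],[-229,97,40,0,0,0,1],[-229,97,70,0,0,0,1],[-229,97,100,0,0,0,1],[-229,97,118,0,0,0,1],[-229,97,118,0,0,0,1]], "force": 40}}

```text
clock: 31.6
tcp_pos: [0.6554, -0.0291, 0.2794]
eef_rot: [-0.002, 0.653, 0.757, -0.002]
wrist_force: [-0.2, -0.0, 1.0]
gripper_width: -0.0001
```

```bash
python3 go.py .6638 -.0749 .283 98.5;python3 - <<'E'
from h import *
from workcell import bot
s=Cam(bot.read_camera("side"))
v,u=155,350
cv2.imwrite("pics/side17.png",cv2.resize(s.img[v-40:v+40,u-45:u+45],None,fx=8,fy=7,interpolation=cv2.INTER_CUBIC))
E
```

```text
shift mm [-46.6   1.6  -3.7] turn deg [-0.36 -0.06 -0.11]
t 31.6 tcp [ 0.6554 -0.0291  0.2794] q [-0.04  0.49 -0.08  1.01 -0.    1.38] F [-0.2 -0.   1. ] w -0.0001 psi 98.4
```

View pics/side17.png

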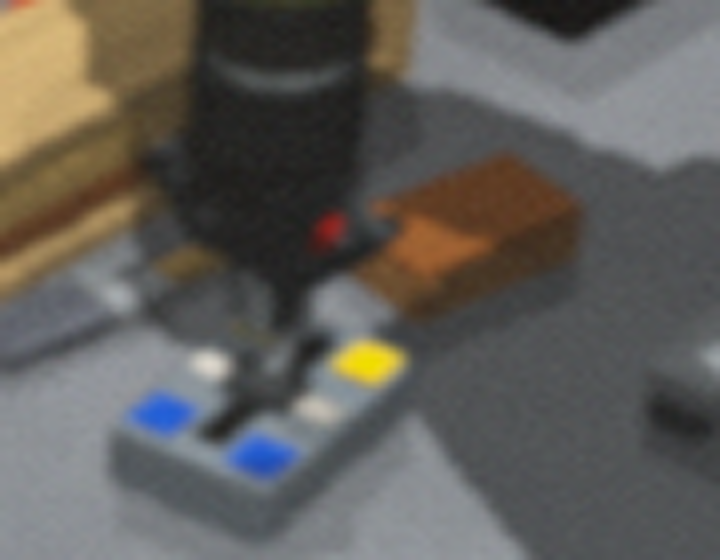

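Request:
{"op": "drive_tool", "data": {"targets": [[-8,2.5,-3,0,0,0,1],[-16,2.5,-3,0,0,0,1],[-22,2.5,-3,0,0,0,1],[-28,2.5,-3,0,0,0,1],[-34,2.5,-3,0,0,0,1],[-40,2.5,-3,0,0,0,1],[-43,2.5,-3,0,0,0,1],[-43,2.5,-3,0,0,0,1],[-43,2.5,-3,0,0,0,1]]}}

```text
clock: 32.55
tcp_pos: [0.665, -0.0687, 0.2856]
eef_rot: [-0.002, 0.652, 0.758, 0.001]
wrist_force: [-1.5, 7.9, -0.6]
gripper_width: 0.0003
```

Request:
{"op": "drive_tool", "data": {"targets": [[-2,0,0,0,0,0,1],[-4,0,0,0,0,0,1],[-4,0,0,0,0,0,1]]}}

```text
clock: 32.85
tcp_pos: [0.6652, -0.0702, 0.2856]
eef_rot: [-0.005, 0.652, 0.759, 0.003]
wrist_force: [-3.5, 17.4, 0.9]
gripper_width: -0.0001
```

Request:
{"op": "drive_tool", "data": {"targets": [[10,0,0,0,0,0,1],[25,0,-20,0,0,0,1],[25,0,-65,0,0,0,1],[25,0,-110,0,0,0,1],[270,-100,-120,0,0,0,0.5],[270,-100,-120,0,0,0,0.5],[270,-100,-120,0,0,0,0.5],[270,-100,-120,0,0,0,0.5],[270,-100,-120,0,0,0,0.5],[270,-100,-120,0,0,0,0.5],[270,-100,-120,0,0,0,0.5],[270,-100,-120,0,0,0,0.5]]}}

```text
clock: 34.05
tcp_pos: [0.5279, 0.1779, 0.4065]
eef_rot: [0.001, 0.653, 0.758, 0.0]
wrist_force: [0.8, -0.9, 0.0]
gripper_width: 0.0429
```

```bash
python3 - <<'E'
from h import *
from workcell import bot
s=Cam(bot.read_camera("side"));t=Cam(bot.read_camera("top"))
q={}
for n,c,(u,v) in(("s",s,(346,148)),("t",t,(418,155))):
    I=c.img[v-9:v+10,u-9:u+10].astype(int);m=(I[...,2]>2.6*I[...,1])&(I[...,2]>2.6*I[...,0])&(I[...,2]>30)
    ys,xs=np.nonzero(m);q[n]=np.array([xs.mean()+u-9,ys.mean()+v-9]);print(n,q[n],m.sum(),np.ptp(xs)+1,np.ptp(ys)+1)
P=tri(t,q["t"],s,q["s"]);d=P-[.66,-.0492,.045];print(P.round(4),"angle",.6+np.arctan2(d[:2]@[.148,-.989],d[2]),np.linalg.norm(d))
a=cv2.resize(t.img[130:260,360:560],None,fx=4,fy=4,interpolation=cv2.INTER_CUBIC);cv2.imwrite("pics/top18.png",a)
cv2.imwrite("pics/side18.png",cv2.resize(s.img[105:205,305:435],None,fx=6,fy=6,interpolation=cv2.INTER_CUBIC))
E
```

```text
s [346.34285714 147.68571429] 35 7 7
t [418.25454545 153.26363636] 110 12 12
[ 0.6711 -0.0957  0.1222] angle 1.1527409567629425 0.09074547678954334
```

View pics/top18.png

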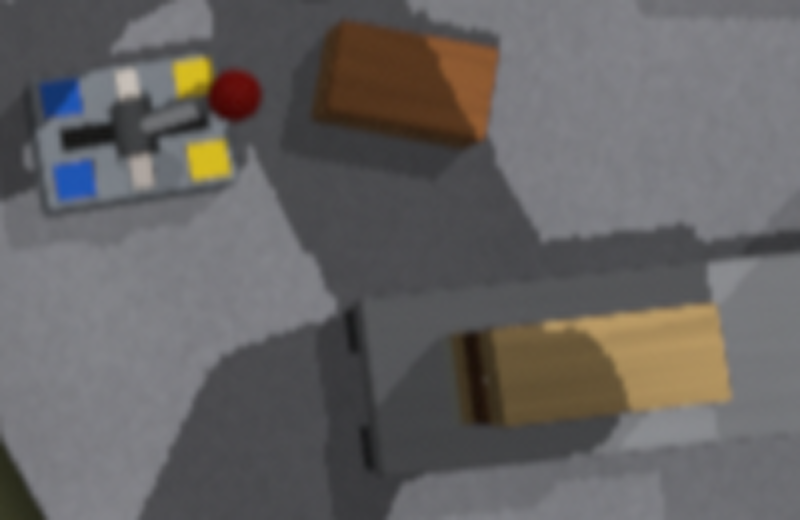

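View pics/side18.png

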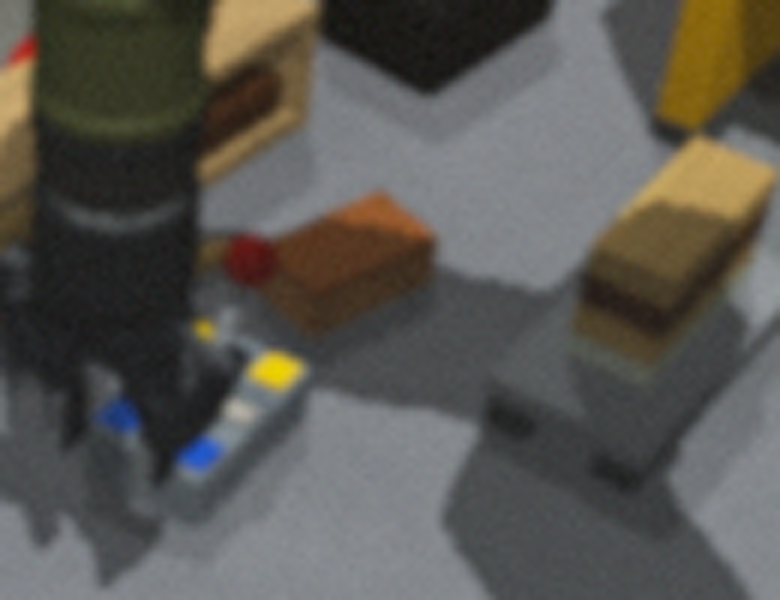

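```bash
python3 - <<'E'
from h import *
from workcell import bot
c=Cam(bot.read_camera("top"))
W=np.array([c.plane(np.array(p)/4-.37+[360,130],.132) for p in((492,329),(720,305),(731,400),(504,425))])
print(W.round(4),W.mean(0).round(4))
for i in range(4):
    v=W[(i+1)%4]-W[i];print(np.hypot(*v[:2]).round(4),np.degrees(np.arctan2(v[1],v[0])).round(1))
print(bot.state()["clock"]);bot.job_done()
E
```

```text
[[ 0.5246 -0.249   0.132 ]
 [ 0.5398 -0.3888  0.132 ]
 [ 0.4818 -0.3935  0.132 ]
 [ 0.4661 -0.2548  0.132 ]] [ 0.5031 -0.3215  0.132 ]
0.1407 -83.8
0.0581 -175.4
0.1396 96.5
0.0587 5.7
34.2
the job is handed in; nothing more can be done
```

I stacked the blanks pale, dark, pale on the caul. I then moved the lever to centre off, held it there for about 2.4 s, pushed it to the press side and handed the job in at 34.2 s of the 72 s allowed. The tool returns no verdict, so what follows rests on my own camera and force checks.

- **Pile:** I lowered each blank until the wrist force showed it touching, then released it. In the camera images the blank centres were at (503.7, −319.9), (503.0, −319.3) and (503.1, −321.5) mm. The caul's centre measured (505, −321) mm. Each blank is therefore within about 3 mm of the caul and of its neighbours, and within about 1° of the caul's direction. The caul's top came out at 60 mm both from the two views and from contact.
- **Lever at centre:** the camera put the ball within about 5 mm of upright (roughly 0.06 rad).
- **Lever to press – the check that failed:** I had gripped the ball for this move, and the fingers slipped on it. After I let go, the two views put the lever at only about 1.02 rad, short of the 1.05 needed.
- **Lever to press – mended:** I pushed the ball on with closed fingers until the force rose to 17 N with almost no further movement, as at a stop. The last measurement was 1.15 rad, not the expected 1.2. I put the difference down to measuring error.
- **Bystanders:** none looked moved in the pictures, but I did not measure them individually. The arm ended clear of everything, with the fingers half closed.

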